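Ready the cement tin at the balancer arm

TASK

Take the wire carrier with the cement tin out from under the shelf, set it down on a clear bit of bench, and with a fingertip roll the tin round by its edge inside the carrier until its label faces the carrier's open front. Then take the carrier again by its handle and hang it centred and level on both hooks of the spring-balanced arm, label side away from the post; lower it gently, hold on until the arm has sunk and settled under the weight, and only then let go. Keep the tin upright in its carrier and leave the other things where they are.

Things in the scene. Friction and masses are not known exactly. Their poses are not given: they have to be found in the camera images.
- carrier_bar (a point): Centre of the tin carrier's handle: black plastic bar 13 mm thick (x), 18 mm high, 114 mm long along y, 156 mm above the carrier's underside. Carrier axes: z up, y along the handle, open front at -x. At the start the carrier stands partly under the shelf, handle roughly square to the shelf's edge, so that only the handle's +y end is open from above; the tin is turned wrong.
- carrier_foot (a point): Middle of the carrier's underside (same axes). Bent-wire basket, 0.22 kg: round steel base of radius 50 mm, 4 mm thick; nine short uprights round the tin at radius 47 mm (48 mm high, the front one 22 mm); two flat straps 14 mm wide at y = +58.5 and -58.5 mm rise to the handle (120 mm overall). The tin's lid is open from above in front of (-x) and behind the handle.
- tin_center (a point): Centre (half-way up) of the blue cement tin, 84 mm across, 90 mm high, 0.3 to 0.5 kg, standing loose on the carrier's base with 2.5 mm play all round. Axes turn with the tin: z up, label at -x. Too wide and closed in to grasp; but it is slippery on the base's smooth liner (friction about 0.1), so a fingertip pressed on the lid's edge (5 to 10 N) and moved round in an arc turns it.
- tin_lid (a point): Centre of the tin's lid, level with its rim: 94 mm above the carrier's underside, 53 mm below the underside of the handle. Turns with the tin. The flat rim reaches out to radius 42 mm.
- tin_label (a point): Middle of the label on the tin's side (42 mm from its axis, half-way up). White paper label with orange bands and a yellow diamond, about 100 degrees wide; from its middle an orange seal strip 16 mm wide runs up and 18 mm over the edge of the lid, seen from above.
- fork_seat (a point): Where the handle's centre lies when hung: midway between the balancer arm's two hooks. Hooks: 8 mm rods at x = +38 and -38 mm, pointing along -y (away from the post), each with a trough open upwards (floor 9 mm below this point, 18 mm wide, sloping sides; tip 11 mm above, 21 mm farther out). The tin cannot pass between them: bring the handle, along x, in level along +y, 22 to 42 mm above this point, then lower it in.
- fork_block (a point): Middle of the grey end block of the balancer arm that carries the hooks' cross-bar, 81 mm behind (+y of) the seat: 24 by 24 mm, 65 mm high, reaching 54 mm above the seat; the cross-bar in front of it (92 mm along x) reaches 8 mm above the seat, 61 mm behind it. The arm runs back from the block to the post.
- balancer (a joint): Spring-balanced arm, rad: 0 = empty, up at its stop; grows as it sinks (parallelogram 260 mm long: 2.6 mm down per 0.01 rad, hooks stay level). It starts to sink at about 1.4 N on the hooks, then gives about 15 mm per newton; the carrier with its tin sinks it 0.2 to 0.35 rad (50 to 90 mm), settling within a second.
- swing (a joint): Swing of the arm about its post, rad; 0 = straight out along the post foot's -y, positive counter-clockwise from above. Stiff (about 0.6 N m), stays where it is.
- post_foot (a point): Foot of the balancer arm's post on the bench, on the post's axis: grey plate 110 by 100 mm, post and head about 60 mm across and 350 mm high; the arm leaves it along -y at 0.27 to 0.33 m height.
- shelf_edge (a point): Middle of the free edge, at the underside, of the low plywood shelf, 180 mm above the bench (15 mm above the top of the handle). Board 10 mm thick, 380 mm long along x, reaching 240 mm back along -y; cheeks at both ends from 80 mm behind the edge, a back wall; boxes up to 100 mm high stand on it, no nearer than 140 mm to the edge.
- spare_tin_mid (a point): Bystander: small green-labelled can, 66 mm across, 78 mm high, under the shelf beside the carrier; point half-way up.
- jar_mid (a point): Bystander: jar with white lid, 68 mm across, 85 mm high; point half-way up.
- spool_mid (a point): Bystander: black and white plastic spool lying flat, 96 mm across, 42 mm high; point half-way up.
- solvent_mid (a point): Bystander: white bottle with yellow label and red cap, 68 mm across, 150 mm high; point half-way up.
- rivet_can_mid (a point): Bystander: low metal can, 88 mm across, 53 mm high; point half-way up.
- footbed_mid (a point): Bystander: cork foot-bed blank lying flat, 181 mm long along x (-81 to +100), 80 mm wide, 22 mm high; point half-way up.
- hammer_grip (a point): Bystander: hammer lying flat, 200 mm long, about 30 mm high; point on its handle, head towards +x.
- brace_mid (a point): Bystander: skin-coloured plastic ankle brace standing on its sole, sole 190 mm long along x (-55 to +133), 75 mm wide, shell at its -x end 160 mm high; point 80 mm above the bench.

How it is judged:
On the way, in this order (a step that is already met when the one before it is completed fails the run):
1. the carrier stands on the bench clear of the shelf and a fingertip presses on the tin (y of carrier_bar in the frame of shelf_edge above 0.055 m and height (world z) of carrier_bar below 0.161 m and contact force between the fingers and tin above 0.8 N), for 0.1 s.
2. the carrier stands on the bench clear of the shelf, let go, with the tin's label facing its open front (within about 13 degrees) (x of tin_label in the frame of carrier_bar below -0.034 m and y of tin_label in the frame of carrier_bar between -0.01 and 0.01 m and y of carrier_bar in the frame of shelf_edge above 0.055 m and height (world z) of carrier_bar below 0.161 m and angle between carrier_bar's own z axis and vertical below 0.06 rad and contact force between the fingers and carrier below 0.3 N and contact force between the fingers and tin below 0.3 N), for 0.3 s.
3. the carrier hangs on both hooks and the arm has sunk and come to rest while the gripper still holds the handle (distance between carrier_bar and fork_seat below 0.015 m and value of joint balancer above 0.13 rad and velocity of joint balancer between -0.08 and 0.08 rad/s and contact force between the fingers and carrier above 1 N), for 0.3 s.
At the end, for the whole second after the job is handed in: Carrier hanging level on both hooks by the middle of its handle (within 15 mm, 10 degrees), arm sunk (over 0.13 rad) and at rest; label facing the carrier's open front (middle within 10 mm, about 13 degrees), away from the post; gripper clear (distance between carrier_bar and fork_seat below 0.015 m and value of joint balancer above 0.13 rad and velocity of joint balancer between -0.06 and 0.06 rad/s and angle between carrier_bar's own z axis and vertical below 0.17 rad and y of tin_label in the frame of fork_seat below -0.025 m and x of tin_label in the frame of carrier_bar below -0.034 m and y of tin_label in the frame of carrier_bar between -0.01 and 0.01 m and linear speed of tin below 0.05 m/s); the robot touches nothing.
It fails at once if another thing on the bench is shoved (more than 30 mm) or knocked over (distance of any of spare_tin_mid, jar_mid, spool_mid, solvent_mid, rivet_can_mid, footbed_mid, brace_mid, hammer_grip from where it was at the start of the episode above 0.03 m).
It fails at once if the tin comes out of the carrier or is tipped more than 35 degrees (angle between tin_center's own z axis and vertical above 0.6 rad or z of tin_center in the frame of carrier_bar above -0.085 m or horizontal distance between tin_center and carrier_bar above 0.09 m).
It fails at once if the load is dropped on the arm, so that it falls faster than about 0.18 m/s instead of being lowered (velocity of joint balancer above 0.7 rad/s).
It also fails if it takes over 72 s, if anything falls off the work surface, if the arm or the gripper's body presses on something with over 40 N, if the wrist force passes 120 N, or if a joint passes its speed limit or range.

ROBOT

A 6-joint arm with a two-finger parallel gripper is mounted at the origin on the work surface. World frame = base frame: x ahead of the robot, y to its left, z up, the work surface at z = 0. Lengths are in m, angles in rad, forces in N, time in s.
With the tool pointing down it reaches from about 0.4 to 0.825 m from the base axis. Payload 7 kg.
Tool frame: the origin (TCP) lies at the centre of the arm's flange, where the gripper is bolted on; the fingertips stand 178 mm ahead of it and the grasp point (between the pads) lies 159 mm ahead of it; z points along the fingers, y is the direction in which the jaws open and shut (so a half turn about z gives the same grasp; the last joint's range is limited). The gripper opens to 88 mm and grips with 3 to 60 N. Pads are 19 mm wide; open, the fingers measure 130 mm over their backs; the gripper's body (78 mm by 193 mm) begins 47 mm behind the grasp point.
Start: joints at [-0.94, 0.359, 0.012, 0, -1.224, -0.288], TCP at [0.227, -0.636, 0.405] pointing down, gripper open.
Joint ranges: [-3.07, 3.07], [-1.43, 2.12], [-1.02, 1.25], [-3.03, 1.67], [-3.05, -0], [-3.03, 3.03]. Speed limits (rad/s): [2.39, 2.39, 3.01, 3.14, 3.14, 3.14].

INTERFACE

Orientations are given as [roll, pitch, yaw] about the fixed x, y, z axes, in that order (R = Rz(yaw) Ry(pitch) Rx(roll)).
In Python, from station import arm gives the robot as it stands.
- The arm moves only by the shell command python3 -m handwheel 'ROWS' [OPENING] [FORCE]. ROWS is JSON, a list of rows, each a list of 4 numbers: the shift along the world's x, y, z in cm, then the turn about the world's z in rad. In form: [[dx, dy, dz, yaw], ...]. A call has 1 to 20 rows; each row shifts and turns the commanded pose from where the row before left it; what a row does not reach is not made up. A row lasts 1/10 s, in which the tool goes at most 50 mm and 8.59 degrees, less where a joint would pass 70% of its speed; a pose out of reach is approached as far as the arm can. A call is refused whole if a number of a shift passes 5 or a number of a turn 0.15, either way. A call with a gripper value outside its range is refused whole. OPENING is the closure, from 0 (fully open) to 1 (shut), set as the call begins (- or left out, the last holds). The fingers move at their own pace and stop on an object; FORCE is the grip in N (left out, the last holds). Time passes only in rows, so rows that do not move let the fingers close. It gives the time, the measured TCP pose, the force and the opening at its end, in the units of the state.
- arm.get_state(): the state, without advancing time (a new reading comes with each control period).
- arm.grab_frame(name): name is "side" or "top" or "wrist"; returns a dict with "image" (400x640x3 uint8, red, green, blue), "depth" (400x640 float32, m along the optical axis (not along the pixel's ray), 0 where there is no reading), "vfov" (degrees; the focal length in pixels is half the picture's height over the tangent of half this angle, whatever the lens; pixels are square), "cx", "cy" (the principal point, pixels), "rvec" (rotation vector, rad) and "tvec" (3), from world to camera coordinates, as OpenCV has them. Camera axes: x right, y down, z forward; pixel columns grow to the right and rows downward; lengths in m; the calibration is good to about 2 mm. A picture is of the moment at which its call begins.
- arm.job_done(): hands the job in, once; it reports no verdict.
The state is a dict: "t": time; "q": joint angles; "qd": joint speeds; "joint_efforts": joint torques, N m; "eef_pos": TCP position; "ee_rot": TCP orientation; "force": force on the tool from outside, world axes, zero at the start; "moment": the same for the moment, N m; "width": finger opening in m.
Only numpy, scipy, OpenCV 4.12 (cv2) and the standard library are available. Lean on these libraries where they do the work, as an engineer would, in place of code of your own. Each camera call takes 0.05 s, during which the arm holds its last target.

## Working session

There is one attempt and no reset: what is moved stays moved. The work goes in short steps, Python scripts to look and compute and a shell command to move; the robot and the scene stay as the last step left them, time stands still between calls to the robot, and variables do not carry over. Pictures are saved under pics/ and viewed, and the job is handed in when it is done.

```bash
ls; mkdir -p pics
cat > h.py <<'E'
import numpy as np, cv2
from station import arm
def cam(n):
    f=arm.grab_frame(n); f['f']=200/np.tan(np.radians(f['vfov'])/2)
    R,_=cv2.Rodrigues(np.array(f['rvec'],float)); f['R']=R; f['t']=np.array(f['tvec'],float).ravel()
    f['C']=-R.T@f['t']; return f
def ray(f,u,v):
    d=np.array([(u-f['cx'])/f['f'],(v-f['cy'])/f['f'],1.0]); return f['R'].T@d
def onz(f,u,v,z):
    d=ray(f,u,v); return f['C']+d*(z-f['C'][2])/d[2]
def pts(f):
    v,u=np.mgrid[0:400,0:640]; d=f['depth']
    P=np.stack([(u-f['cx'])/f['f']*d,(v-f['cy'])/f['f']*d,d],-1)
    W=(P-f['t'])@f['R']; W[d<=0]=np.nan; return W
def proj(f,p):
    c=f['R']@np.array(p)+f['t']; return np.array([f['cx']+f['f']*c[0]/c[2],f['cy']+f['f']*c[1]/c[2]])
def save(f,name,crop=None,s=1):
    im=f['image'][:,:,::-1]
    if crop: a,b,c,d=crop; im=im[b:d,a:c]
    if s!=1: im=cv2.resize(im,None,fx=s,fy=s,interpolation=cv2.INTER_CUBIC)
    cv2.imwrite('pics/'+name+'.png',im)
E
python3 - <<'E'
from h import *
import pickle
np.set_printoptions(precision=3,suppress=True)
for n in ['side','top','wrist']:
    f=cam(n); save(f,n+'0'); pickle.dump(f,open(n+'0.pkl','wb')); print(n,f['C'],f['vfov'],f['cx'],f['cy'],f['R'][2],np.mean(f['depth']>0))
print(arm.get_state())
E
```

```text
pics
side [ 1.323 -0.317  0.948] 54.03504833296662 314.1836634948066 197.25705561330133 [-0.691  0.335 -0.64 ] 0.9961796875
top [0.428 0.061 1.604] 44.22154419153371 322.604564891493 201.00522799902222 [ 0.079  0.019 -0.997] 0.9960625
wrist [ 0.156 -0.66   0.383] 61.398238661846065 316.6360409306179 204.08498095740282 [ 0.262  0.095 -0.96 ] 0.99583203125
{'t': 0.15, 'q': array([-0.94 ,  0.359,  0.011, -0.   , -1.224, -0.288]), 'qd': array([ 0.   , -0.002,  0.003,  0.001, -0.001, -0.   ]), 'joint_efforts': array([ -0.002, -58.328,  29.329,   7.001,   0.009,  -0.   ]), 'eef_pos': array([ 0.227, -0.636,  0.404]), 'ee_rot': array([ 3.14 , -0.   , -2.799]), 'force': array([ 0.431, -0.171, -0.37 ]), 'moment': array([0.077, 0.013, 0.021]), 'width': 0.08754364291258837}
```

View pics/side0.png

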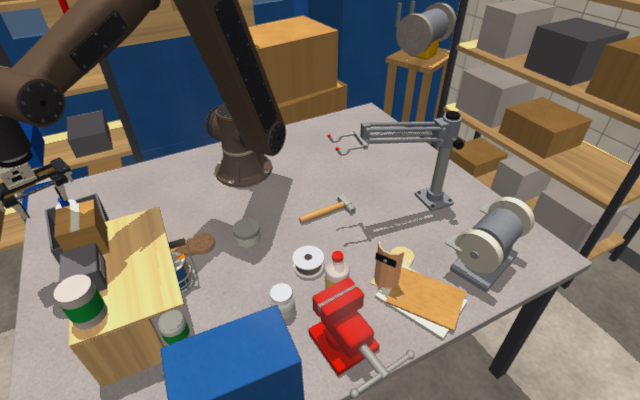

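View pics/top0.png

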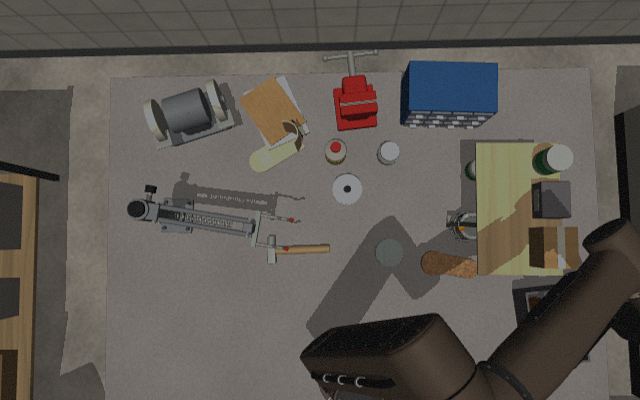

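View pics/wrist0.png

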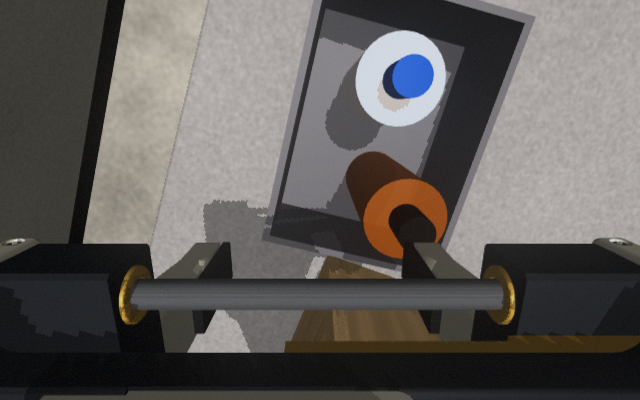

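Side view: the shelf is at left (70–185, 200–380), with the carrier at its edge near (180,262), and the balancer hooks are near (335,143). Top view: up is +x, right is −y. The carrier pokes out at (463,225), the footbed is at (450,262), the hammer at (300,250) and the hooks near (290,220)/(285,248). I'll zoom in on these.

Run:
```python
from h import *
import pickle
np.set_printoptions(precision=3,suppress=True)
f=pickle.load(open('top0.pkl','rb')); save(f,'t1',(420,130,580,290),4)
save(f,'t2',(110,160,350,280),3)
g=pickle.load(open('side0.pkl','rb')); save(g,'s1',(100,200,260,320),5)
save(g,'s2',(300,90,480,225),4)
W=pts(f)
for (u,v) in [(479,160),(479,220),(479,265),(463,225),(455,225),(465,262),(275,210),(295,219),(262,245),(300,250),(348,189),(389,152),(389,252)]: print(u,v,W[v,u])
```

```text
479 160 [ 0.65  -0.365  0.189]
479 220 [ 0.477 -0.356  0.194]
479 265 [ 0.349 -0.353  0.186]
463 225 [ 0.464 -0.319  0.162]
455 225 [ 0.465 -0.303  0.133]
465 262 [ 0.351 -0.356  0.025]
275 210 [ 0.528  0.248 -0.   ]
295 219 [0.497 0.183 0.004]
262 245 [0.417 0.246 0.318]
300 250 [0.397 0.166 0.026]
348 189 [0.589 0.01  0.038]
389 152 [ 0.698 -0.119  0.082]
389 252 [ 0.387 -0.113  0.06 ]
```

View pics/t1.png

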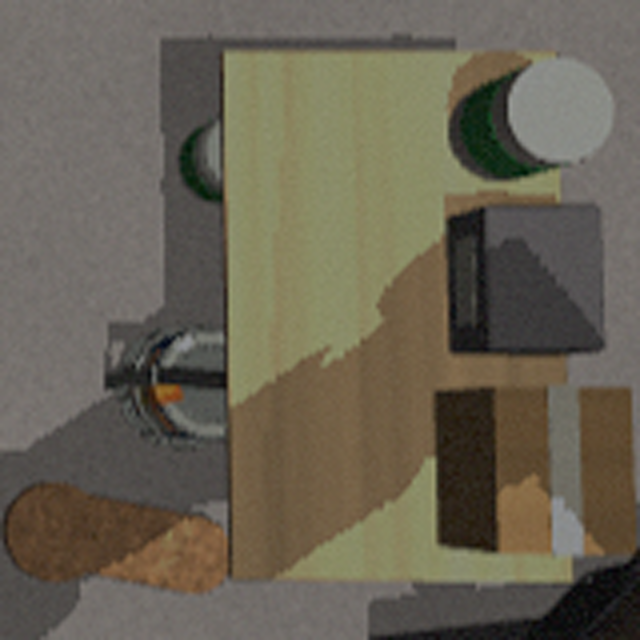

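View pics/t2.png

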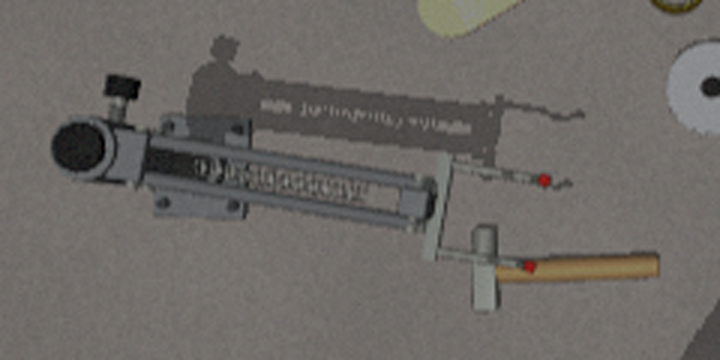

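View pics/s1.png

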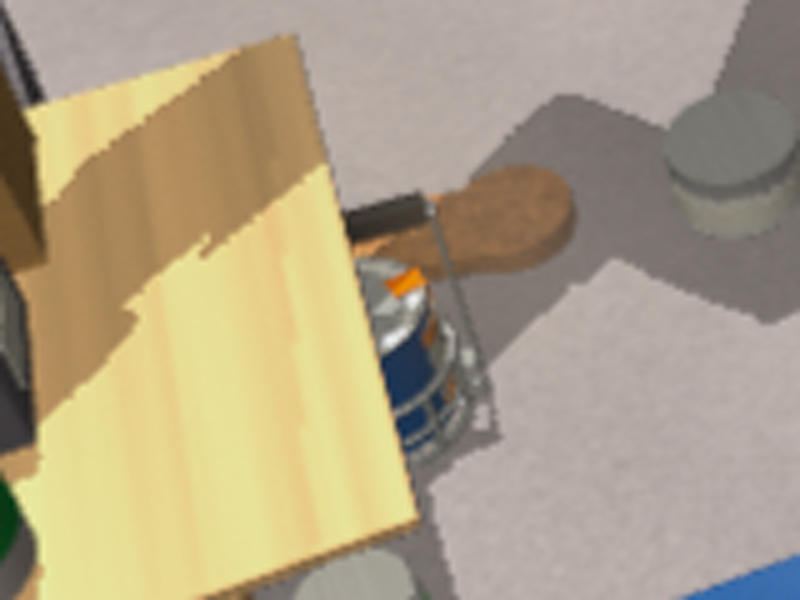

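View pics/s2.png

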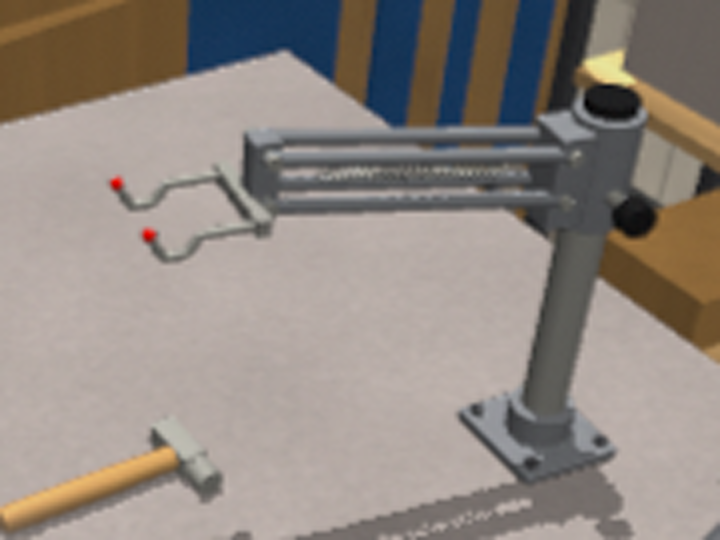

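Run:
```python
from h import *
import pickle
np.set_printoptions(precision=4,suppress=True)
f=pickle.load(open('top0.pkl','rb')); g=pickle.load(open('side0.pkl','rb'))
W=pts(f)
# bar: points with z in .155-.175 and x around .46
m=(abs(W[...,2]-.165)<.012)&(W[...,1]>-.37)&(W[...,1]<-.25)&(W[...,0]>.4)&(W[...,0]<.55)
m&=f['image'].max(-1)<70
v,u=np.nonzero(m); print(len(u),u.min(),u.max())
for uu in sorted(set(u)):
    vv=v[u==uu]; print(uu,vv.min(),vv.max(),onz(f,uu,vv.mean(),.165))
# shelf edge: rows at edge
im=f['image'].astype(int)
for r in [150,170,190,210,235,255,270]:
    ye=np.nonzero((im[r,465:490].sum(-1)>0)&(W[r,465:490,2]>.18))[0]
    print('edge',r,465+ye.min(),onz(f,465+ye.min()-.5,r,.19))
# hook tips red
for n,c in(('top',f),('side',g)):
    i=c['image'].astype(int); m=((i[...,0]>110)&(i[...,1]<60)&(i[...,2]<60)).astype(np.uint8)
    k,l,s,cc=cv2.connectedComponentsWithStats(m)
    for j in range(1,k): print(n,cc[j],s[j,4], pts(c)[int(round(cc[j][1])),int(round(cc[j][0]))])
```

```text
74 457 475
457 223 225 [ 0.4674 -0.3006  0.165 ]
459 222 225 [ 0.4687 -0.3065  0.165 ]
460 222 225 [ 0.4687 -0.3093  0.165 ]
461 222 225 [ 0.4686 -0.3122  0.165 ]
462 222 225 [ 0.4686 -0.3151  0.165 ]
463 222 225 [ 0.4685 -0.318   0.165 ]
464 222 225 [ 0.4685 -0.3209  0.165 ]
465 222 226 [ 0.467  -0.3237  0.165 ]
466 223 226 [ 0.465  -0.3265  0.165 ]
467 223 226 [ 0.4654 -0.3295  0.165 ]
468 223 226 [ 0.4654 -0.3323  0.165 ]
469 223 226 [ 0.4653 -0.3352  0.165 ]
470 223 226 [ 0.4653 -0.3381  0.165 ]
471 223 226 [ 0.4652 -0.341   0.165 ]
472 223 227 [ 0.4637 -0.3438  0.165 ]
473 223 227 [ 0.4637 -0.3467  0.165 ]
474 223 227 [ 0.4636 -0.3496  0.165 ]
475 223 227 [ 0.4636 -0.3525  0.165 ]
edge 150 475 [ 0.6793 -0.3527  0.19  ]
edge 170 475 [ 0.6211 -0.3503  0.19  ]
edge 190 476 [ 0.5632 -0.3508  0.19  ]
edge 210 476 [ 0.5058 -0.3485  0.19  ]
edge 235 476 [ 0.4345 -0.3456  0.19  ]
edge 255 477 [ 0.3778 -0.3461  0.19  ]
edge 270 477 [ 0.3356 -0.3443  0.19  ]
top [353.7568  99.9666] 1168 [ 0.8401 -0.0094  0.1701]
top [358.6839 108.1452] 310 [ 0.8161 -0.0238  0.1681]
top [335.2703 146.2162] 74 [0.7064 0.0494 0.1529]
top [291.  219.8] 10 [0.4807 0.1686 0.3291]
top [286.1111 248.6667] 9 [0.4059 0.1825 0.3273]
side [62.9306  5.7222] 72 [-0.6694 -0.4632  0.5432]
side [328.6 135.8] 5 [0.4117 0.179  0.3258]
side [336.8 148.4] 5 [0.4836 0.1667 0.3272]
side [337.1591 256.1477] 88 [0.7093 0.0448 0.1484]
side [348.0577 282.0577] 52 [0.8121 0.0178 0.1699]
side [343.7951 333.1984] 2767 [ 0.9024 -0.0438  0.1205]
side [319.0729 297.7812] 96 [ 0.8213 -0.067   0.1701]
side [339. 305.] 1 [ 0.8599 -0.0345  0.1699]
side [318.3 313.3] 10 [ 0.8334 -0.0764  0.1313]
```

Run:
```python
from h import *
import pickle
np.set_printoptions(precision=4,suppress=True)
f=pickle.load(open('top0.pkl','rb')); g=pickle.load(open('side0.pkl','rb'))
W=pts(f)
for r in range(220,229): print(r,' '.join('%3d'%f['image'][r,u].mean() for u in range(442,479)))
print(' '.join('%.3f'%W[224,u,2] for u in range(442,479)))
W=pts(g)
m=(abs(W[...,2]-.163)<.008)&(W[...,1]>-.37)&(W[...,1]<-.24)&(W[...,0]>.4)&(W[...,0]<.55)
P=W[m];print(len(P),P.min(0),P.max(0)); c=P[:,:2].mean(0);U,S,V=np.linalg.svd(P[:,:2]-c);print(c,V[0])
save(g,'s3',(160,225,230,290),10)
```

```text
220 108 107 112 117  77  73 115  96  62  72  64  72  97 104  54  41  39  31  88 114 122 105  88  86  87  89  84  88  86  84  82  85  83  78  46 121 127
221 111 112 109 112  75  74  99  70  57  49  52  27 107  53  48  36  80  43  71  92  93  58  64  69  68  77  78  74  74  82  83  82  78  82  42 126 129
222 107 112 111 117  73  69  68  57  48  29  35  37  67  40  36  30 100  54  27  43  34  28  25  41  39  49  47  47  46  63  64  61  63  67  44 120 127
223 108 113 113 116  60  49  50  42  40  33  29  33  40  31  32  13  92  46  26  31  28  27  29  31  29  24  27  33  27  32  30  21  25  24  28 123 129
224 108 115 114 114  49  32  32  33  31  38  33  38  37  39  35  23 102  38  17  31  27  35  37  35  31  35  33  31  30  27  26  31  28  21  28 119 129
225 109 111 112 117  47  31  38  36  34  38  36  41  28  37  35  30  95  52  26  35  29  24  29  25  23  27  29  28  31  32  33  36  38  23  31 119 127
226 111 109 112 111  47  32  29  47  51  68  47  52  56  41  35  36  72  77  71  72  71  70  60  57  53  52  48  36  36  37  30  29  26  20  23 118 129
227 116 111 112 112  75  86  68  66  74  67  44  67  85  41  35  34  53  98  92  94  95  87  80  75  73  77  73  64  66  69  63  65  65  64  46 115 128
228 113 113 109 113 107 106  81  75  75  52  39  63  93  42  25  33  40  93  92  81  88  76  76  77  82  84  83  83  86  82  86  83  80  84  61 112 129
-0.004 0.004 -0.001 0.002 0.006 0.022 0.030 0.038 0.055 0.069 0.088 0.095 0.111 0.126 0.140 0.151 0.158 0.159 0.164 0.165 0.168 0.166 0.166 0.166 nan 0.167 0.170 0.169 0.167 0.168 0.168 0.163 0.167 0.163 0.188 0.194 0.190
87 [ 0.461  -0.3521  0.1557] [ 0.4793 -0.3058  0.1672]
[ 0.4711 -0.3305] [-0.0947 -0.9955]
```

View pics/s3.png

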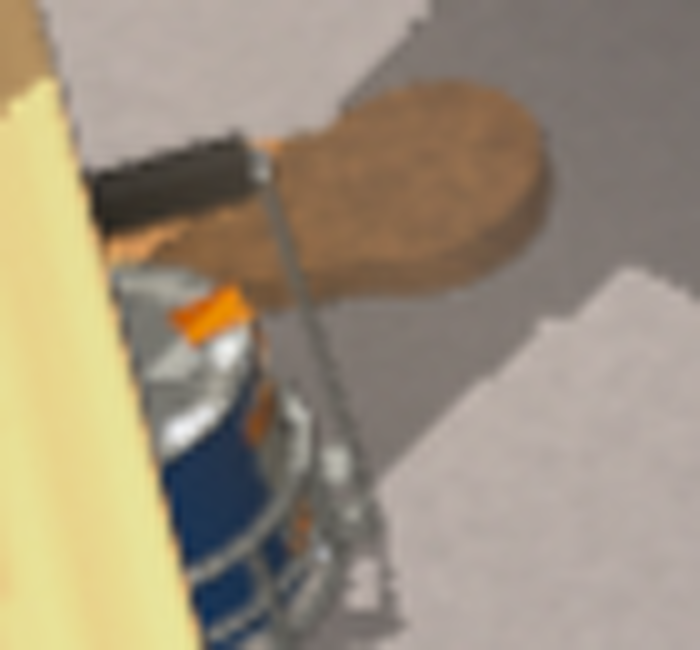

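The bar's visible part runs from (459,223.5) to (476,225) in the top view. That puts its open end at y≈-0.305 and its centre at about (0.464,-0.362), yaw about -0.1. The shelf edge is at y≈-0.348. The hook tips are near (0.481,0.168) and (0.408,0.181) at z≈0.327. I'm moving above the handle's free end to look with the wrist camera.

```bash
python3 -m handwheel '[[0,5,5,0.15],[0,5,5,0.15],[4.8,4.2,0,0.15],[4.8,4.2,0,0.15],[4.8,4.2,0,0.15],[4.8,4.2,0,0.15],[4.8,4.2,0,0.15],[0,0,-4,0.08],[0,0,-4,0],[0,0,0,0],[0,0,0,0]]' 0 60
python3 - <<'E'
from h import *
import pickle
f=cam('wrist'); save(f,'w1'); pickle.dump(f,open('w1.pkl','wb'))
f=cam('side'); save(f,'s4')
s=arm.get_state();print(s['t'],s['eef_pos'],s['ee_rot'],s['q'],s['force'])
E
```

```text
t: 1.25
eef_pos: [0.4151, -0.4007, 0.3959]
ee_rot: [3.14, -0.0, -1.669]
force: [-0.5, -0.7, 0.8]
width: 0.0878
1.35 [ 0.41539688 -0.40114952  0.39770288] [-3.13915933e+00 -1.82033116e-03 -1.66924976e+00] [-4.29041929e-01  2.03099327e-01 -2.20525235e-01  1.02360540e-03
 -1.14427952e+00  3.30168590e-01] [-0.55048263 -0.23373048  0.80695969]
```

View pics/w1.png

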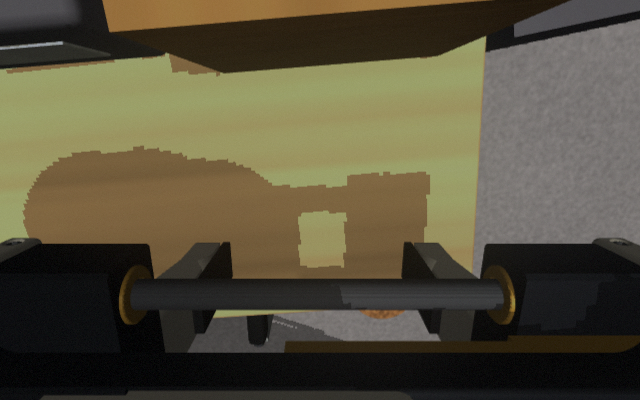

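View pics/s4.png

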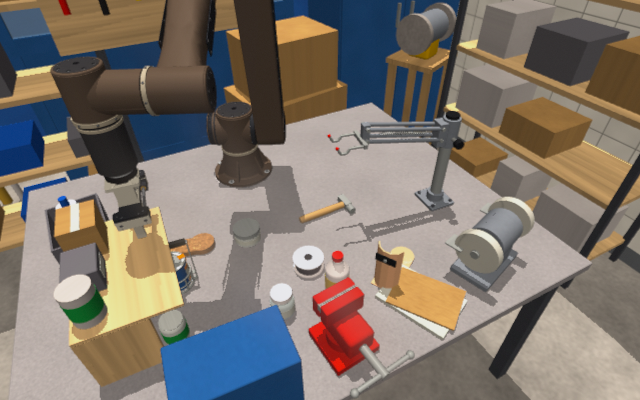

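The wrist view is mostly shelf, with the bar end just visible at (258,328). Fast rows were cut short, so I'll use slower ones. Next I go over the free end and descend.

```bash
python3 -m handwheel '[[2,2,0,0],[1.5,2,0,0],[1.5,2,0,0],[0,2,0,0],[0,0,0,0],[0,0,0,0]]' 0 60
python3 - <<'E'
from h import *
import pickle
f=cam('wrist'); save(f,'w2'); pickle.dump(f,open('w2.pkl','wb'))
f=cam('top'); save(f,'t4',(400,150,560,270),5)
s=arm.get_state();print(s['t'],s['eef_pos'],s['ee_rot'],s['q'],s['force'])
E
```

```text
t: 1.95
eef_pos: [0.4653, -0.3206, 0.3974]
ee_rot: [-3.138, -0.001, -1.668]
force: [-0.2, -0.3, 0.6]
width: 0.0874
2.05 [ 0.46496148 -0.32105605  0.39660024] [-3.13970372e+00 -5.79821709e-04 -1.66945125e+00] [-2.57890087e-01  1.83707831e-01 -2.47543611e-01  3.00752467e-04
 -1.13758793e+00  1.59109726e-01] [-0.91398257 -0.24019644 -0.42627158]
```

View pics/w2.png

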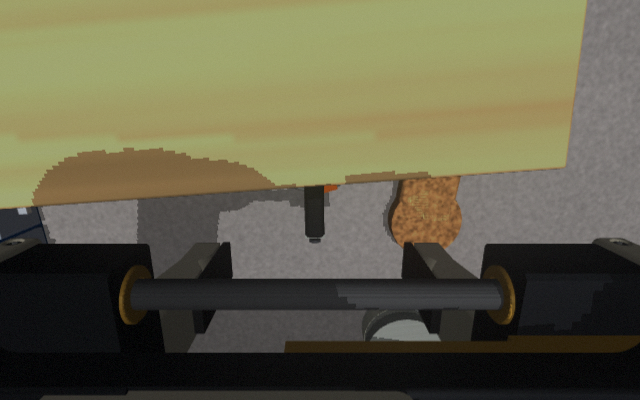

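View pics/t4.png

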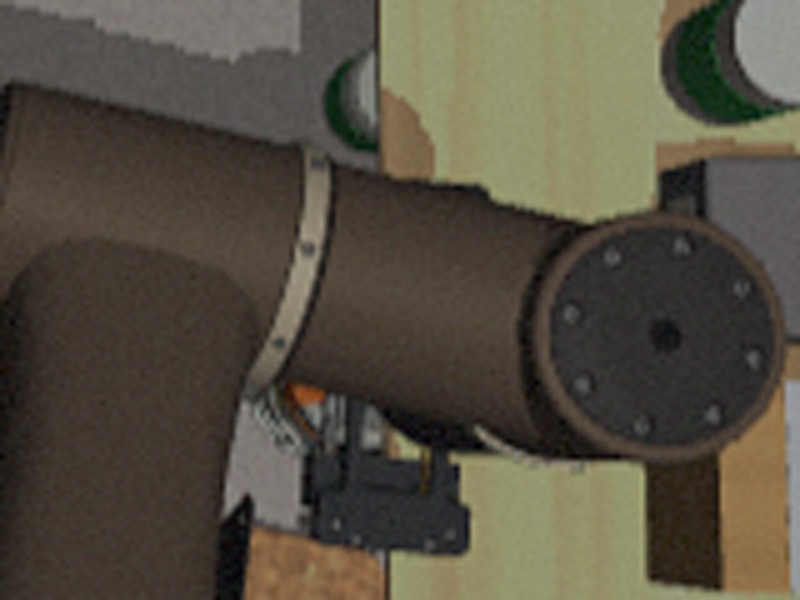

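The wrist view shows the bar at (305–324, 185–240), centred between the jaws (u≈317). I'll measure it.

Run:
```python
from h import *
import pickle
np.set_printoptions(precision=4,suppress=True)
f=pickle.load(open('w2.pkl','rb')); im=f['image'].astype(int)
for r in range(186,246,6):
    d=np.nonzero(im[r,290:340].max(-1)<62)[0]+290
    if len(d): print(r,d.min(),d.max(),onz(f,d.min()-.5,r,.165),onz(f,d.max()+.5,r,.165), f['depth'][r,315])
print(f['C'])
W=pts(f); m=(abs(W[...,2]-.165)<.01)&(W[...,1]>-.36)&(W[...,1]<-.28); m[240:]=0
P=W[m]; print(len(P),P.mean(0),P[:,1].max(),P[:,0].min(),P[:,0].max())
```

```text
186 316 323 [ 0.4644 -0.3457  0.165 ] [ 0.4592 -0.3452  0.165 ] 0.19360314
192 304 323 [ 0.4725 -0.3425  0.165 ] [ 0.4596 -0.3413  0.165 ] 0.21903686
198 304 323 [ 0.4729 -0.3385  0.165 ] [ 0.46   -0.3373  0.165 ] 0.22053024
204 304 323 [ 0.4734 -0.3345  0.165 ] [ 0.4603 -0.3332  0.165 ] 0.22200549
210 305 323 [ 0.4732 -0.3303  0.165 ] [ 0.4607 -0.3291  0.165 ] 0.22164819
216 305 323 [ 0.4736 -0.3262  0.165 ] [ 0.4611 -0.325   0.165 ] 0.22280568
222 305 323 [ 0.4741 -0.322   0.165 ] [ 0.4615 -0.3208  0.165 ] 0.22583443
228 305 323 [ 0.4745 -0.3178  0.165 ] [ 0.4619 -0.3166  0.165 ] 0.2254453
234 306 323 [ 0.4743 -0.3135  0.165 ] [ 0.4623 -0.3123  0.165 ] 0.22659035
240 310 319 [ 0.4721 -0.3089  0.165 ] [ 0.4654 -0.3082  0.165 ] 0.23438911
[ 0.4581 -0.3945  0.377 ]
1017 [ 0.4672 -0.3274  0.1638] -0.30520394878598717 0.4595566167446507 0.4756795281723952
```

```bash
python3 -m handwheel '[[0.3,0,-2,0],[0,0,-2,0],[0,0,-2,0],[0,0,-1.8,0],[0,0,0,0],[0,0,0,0]]' 0 60; python3 -m handwheel '[[0,0,0,0],[0,0,0,0],[0,0,0,0],[0,0,0,0],[0,0,0,0],[0,0,0,0],[0,0,0,0],[0,0,0,0]]' 1 60
```

```text
t: 2.65
eef_pos: [0.4681, -0.3211, 0.3179]
ee_rot: [3.141, -0.0, -1.669]
force: [-0.6, 0.0, -0.2]
width: 0.0878
t: 3.45
eef_pos: [0.468, -0.3203, 0.3174]
ee_rot: [3.142, 0.0, -1.669]
force: [0.1, -0.6, 0.1]
width: 0.0291
```

```bash
python3 -m handwheel '[[0,0,0,0],[0,0,0,0],[0,0,0,0],[0,0,0,0],[0,0,0,0]]' 1 60;  python3 -m handwheel '[[0,0,0.3,0],[0,0,0.2,0],[0,0,0,0],[0,0,0,0]]'
python3 - <<'E'
from h import *
f=cam('side'); save(f,'s5',(100,180,260,300),5)
E
```

```text
t: 3.95
eef_pos: [0.468, -0.3204, 0.3173]
ee_rot: [3.142, 0.0, -1.669]
force: [0.2, 0.8, 0.6]
width: 0.0126
t: 4.35
eef_pos: [0.4678, -0.3203, 0.3219]
ee_rot: [3.141, 0.0, -1.669]
force: [0.0, 0.1, -7.4]
width: 0.0125
```

View pics/s5.png

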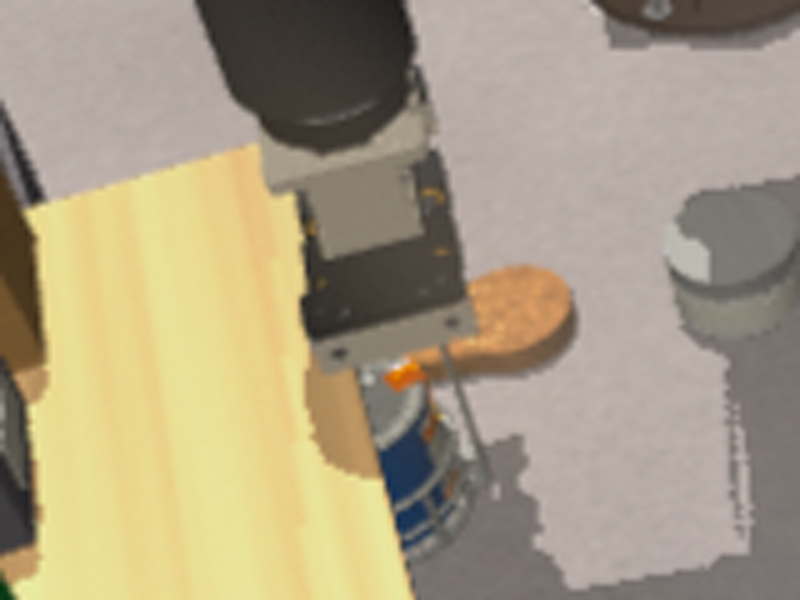

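The gripper is carrying the whole load (7.4 N). I'm taking it out from under the shelf.

```bash
python3 -m handwheel '[[0,0.7,0,0],[0,1.3,0,0],[0,1.5,0,0],[0,1.5,0,0],[0,1.5,0,0],[0,1.5,0,0],[0,1.5,0,0],[0.5,1.5,0,0],[1,1.5,0,0],[1,1.5,0,0],[1,1.5,0,0],[1,1,0,0],[1,0.5,0,0],[0.5,0,0,0],[0,0,0,0],[0,0,0,0],[0,0,0,0]]'
python3 - <<'E'
from h import *
f=cam('side'); save(f,'s6',(130,150,330,300),4)
E
```

```text
t: 6.1
eef_pos: [0.5275, -0.1509, 0.3222]
ee_rot: [3.141, -0.0, -1.67]
force: [0.3, 0.1, -7.3]
width: 0.0128
```

View pics/s6.png

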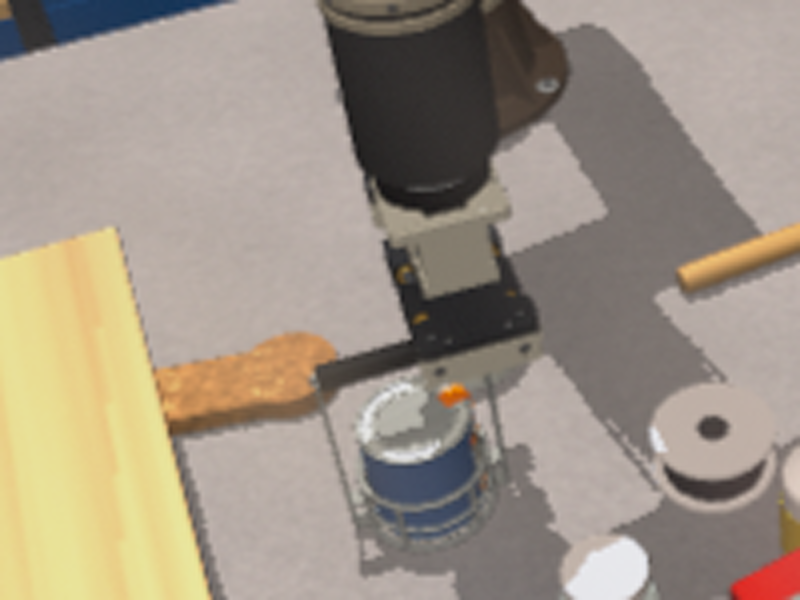

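Clear of the shelf and level. I'll lower, release, and rise to look at the lid.

```bash
python3 -m handwheel '[[0,0,-0.2,0],[0,0,-0.2,0],[0,0,-0.1,0],[0,0,0,0]]'; python3 -m handwheel '[[0,0,0,0],[0,0,0,0],[0,0,0,0],[0,0,0,0],[0,0,0,0],[0,0,0,0]]' 0 60
python3 -m handwheel '[[0,0,1,0],[0,0,3,0],[0,0,4,0],[0,0,4,0],[0,3,4,0],[0,3,0,0],[0,0,0,0],[0,0,0,0]]'
python3 - <<'E'
from h import *
import pickle
f=cam('wrist'); save(f,'w3'); pickle.dump(f,open('w3.pkl','wb'))
f=cam('side'); save(f,'s7',(130,150,330,300),4); pickle.dump(f,open('s7.pkl','wb'))
f=cam('top'); save(f,'t7',(320,150,520,300),4)
E
```

```text
t: 6.55
eef_pos: [0.528, -0.1505, 0.3175]
ee_rot: [-3.141, -0.0, -1.669]
force: [-0.8, -0.3, -6.5]
width: 0.0126
t: 7.15
eef_pos: [0.5281, -0.1504, 0.3175]
ee_rot: [-3.141, 0.0, -1.669]
force: [0.2, 0.4, -0.1]
width: 0.0552
t: 7.95
eef_pos: [0.5277, -0.0899, 0.4781]
ee_rot: [-3.141, 0.0, -1.667]
force: [0.1, -0.2, 0.0]
width: 0.0881
```

View pics/w3.png

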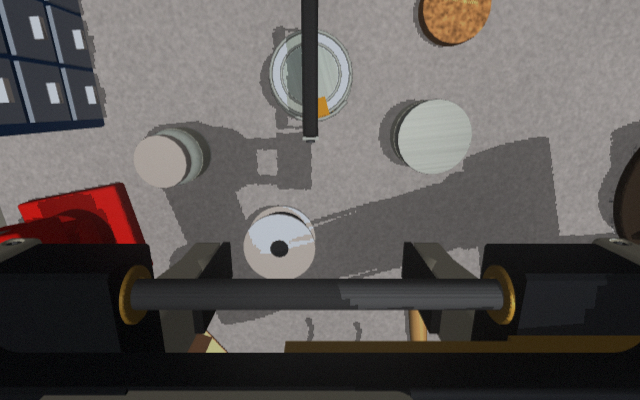

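View pics/s7.png

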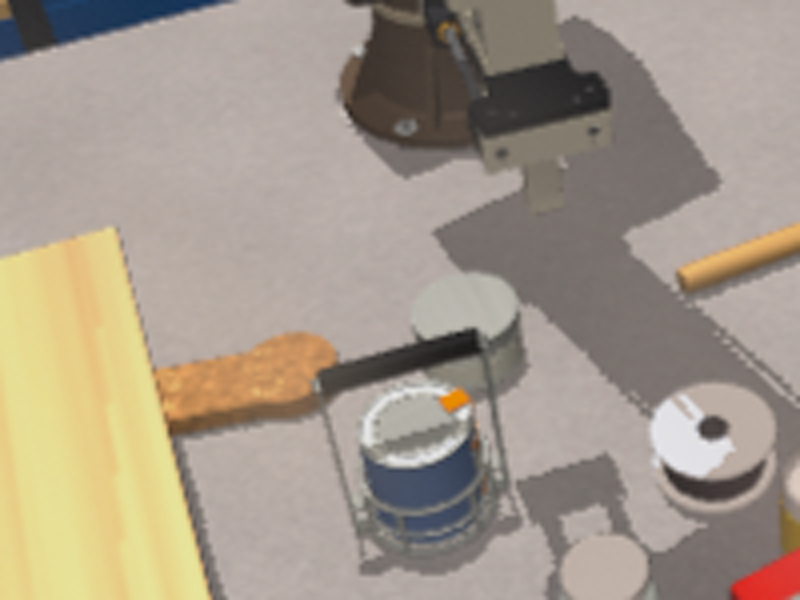

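View pics/t7.png

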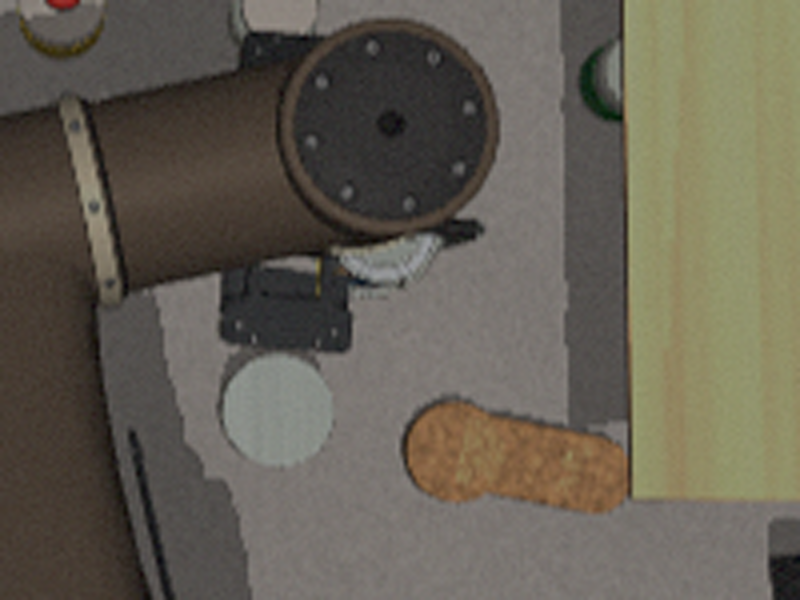

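Wrist view: bar at (303–318, 0–140), tin lid near (311,75), seal at (323,105). Side view: the bar runs from (212,246) to (250,233). I'll measure the carrier pose and label angle.

```bash
cat > meas.py <<'E'
from h import *
np.set_printoptions(precision=4,suppress=True)
def seal(f,box,dz=.094):
    i=cv2.cvtColor(f['image'],cv2.COLOR_RGB2HSV).astype(int); m=((i[...,0]>8)&(i[...,0]<22)&(i[...,1]>190)&(i[...,2]>120)).astype(np.uint8)
    a,b,c,d=box; k=np.zeros_like(m); k[b:d,a:c]=m[b:d,a:c]
    W=pts(f); k&=(abs(W[...,2]-dz)<.012).astype(np.uint8)
    v,u=np.nonzero(k); 
    return len(u),(u.mean(),v.mean()),onz(f,u.mean(),v.mean(),dz)
def bar(f,z=.156,xy=(.525,-.195),r=.08):
    W=pts(f); m=(abs(W[...,2]-z)<.014)&(np.hypot(W[...,0]-xy[0],W[...,1]-xy[1])<r)&(f['image'].max(-1)<90)
    P=W[m]; c=np.median(P,0); U,S,V=np.linalg.svd(P[:,:2]-P[:,:2].mean(0),full_matrices=False); d=V[0]*np.sign(V[0][1]); s=(P[:,:2]-c[:2])@d
    return len(P),c,d,np.arctan2(-d[0],d[1]),c[:2]+d*np.percentile(s,1),c[:2]+d*np.percentile(s,99)
E
python3 - <<'E'
from meas import *
import pickle
w=pickle.load(open('w3.pkl','rb')); s=pickle.load(open('s7.pkl','rb'))
print('seal w',seal(w,(260,20,360,130))); print('seal s',seal(s,(215,230,255,290)))
print(bar(w)); print(bar(s))
im=w['image'].astype(int)
for r in (5,30,60,90,120,135):
    d=np.nonzero(im[r,295:330].max(-1)<60)[0]+295
    if len(d): print(r,d.min(),d.max(),onz(w,(d.min()+d.max())/2,r,.165))
for r in range(132,144): print(r,im[r,300:322].mean(-1).astype(int))
# lid: points at z .094
W=pts(w); m=(abs(W[...,2]-.094)<.006); v,u=np.nonzero(m); k=(v<130)&(u>250)&(u<370); P=W[v[k],u[k]]
(c,rad)=cv2.minEnclosingCircle((P[:,:2]*1000).astype(np.float32)); print(c,rad,len(P))
W=pts(s); m=(abs(W[...,2]-.094)<.006); P=W[m]; P=P[(abs(P[:,0]-.525)<.07)&(abs(P[:,1]+.195)<.07)]; print(cv2.minEnclosingCircle((P[:,:2]*1000).astype(np.float32)))
for u,v in [(211.5,246),(250,233)]: print(onz(s,u,v,.160))
E
```

```text
seal w (148, (np.float64(322.0743243243243), np.float64(106.82432432432432)), array([ 0.5155, -0.1627,  0.094 ]))
seal s (19, (np.float64(243.1578947368421), np.float64(249.68421052631578)), array([ 0.5187, -0.1635,  0.094 ]))
(2210, array([ 0.524 , -0.1952,  0.1642]), array([0.0945, 0.9955]), np.float64(-0.09461329909485774), array([ 0.5195, -0.2422]), array([ 0.5296, -0.136 ]))
(253, array([ 0.5286, -0.1942,  0.1616]), array([0.0917, 0.9958]), np.float64(-0.09184189650949982), array([ 0.5234, -0.2506]), array([ 0.5334, -0.1422]))
5 301 317 [ 0.5196 -0.2391  0.165 ]
30 302 317 [ 0.521  -0.2217  0.165 ]
60 302 317 [ 0.5233 -0.2     0.165 ]
90 302 317 [ 0.5256 -0.1772  0.165 ]
120 303 317 [ 0.5276 -0.1533  0.165 ]
135 303 317 [ 0.5289 -0.1409  0.165 ]
132 [ 96  96  78  41  35  39  43  42  43  42  44  45  46  44  46  41  40  35
 116 146 150 148]
133 [ 95  96  85  45  36  39  43  42  42  44  44  42  46  45  46  40  34  34
 116 145 147 144]
134 [ 94  91  95  51  36  39  41  42  43  42  42  44  44  44  44  41  37  41
 117 143 143 142]
135 [ 92  92  91  55  36  33  35  38  37  40  37  35  
[... 278 characters left out ...]
3 164 165 164 159 160 163 164
 158 147 149 148]
139 [ 90  86 116 150 150 151 142 140 134 133 132 131 133 130 136 154 161 162
 158 149 149 149]
140 [ 90  93 105 115 116 117  85  77  67  66  66  67  63  64  74 142 150 152
 151 151 150 149]
141 [ 91  92  94  94  92  93  54  53  58  67  71  71  66  57  51 138 143 143
 150 151 148 149]
142 [ 92  95  96  94  96  94  71  69  71  76  80  80  88  90  96 134 143 145
 148 149 148 150]
143 [ 98  97  96  96  93  93  93  89  88  89  86  88 126 130 139 141 145 144
 148 145 146 145]
(524.3961791992188, -194.5613250732422) 43.028907775878906 4419
((531.0914306640625, -196.35414123535156), 59.56633377075195)
[ 0.5274 -0.2484  0.16  ]
[ 0.5287 -0.1373  0.16  ]
```

The carrier centre is about (0.524,-0.196), yaw -0.095. The lid is at (0.5244,-0.1946), radius 43, which fits the expected 42. The seal is at azimuth about 105° and the front is at 174.6°, so the tin needs about +69° CCW. I'll press on the front edge with closed jaws turned 90°, keeping the body clear of the handle, and stroke toward −y.

```bash
python3 -m handwheel '[[-0.5,-0.8,0,0.143],[-0.5,-0.8,0,0.143],[-0.5,-0.8,0,0.143],[-0.5,-0.8,0,0.143],[-0.5,-0.8,0,0.143],[-0.5,-0.8,0,0.143],[-0.5,-0.8,0,0.143],[-0.5,-0.8,-2,0.143],[-0.5,-0.9,-2,0.143],[-0.4,-1,-3,0.143],[0,0,-3,0.141],[0,0,-3,0],[0,0,-3,0],[0,0,0,0],[0,0,0,0]]' 1 30
python3 - <<'E'
from h import *
f=cam('wrist'); save(f,'w4'); f=cam('side'); save(f,'s8',(130,120,330,270),4)
s=arm.get_state(); print(s['eef_pos'],s['ee_rot'],s['q'],s['width'],s['force'])
E
```

```text
t: 9.6
eef_pos: [0.4792, -0.174, 0.3176]
ee_rot: [3.141, 0.001, -0.098]
force: [0.2, 0.9, 1.5]
width: 0.0004
[ 0.47969855 -0.17371365  0.31893815] [ 3.14129427e+00 -2.00301434e-03 -9.78178441e-02] [ 3.82135869e-02  1.63602242e-01 -4.67651740e-01  7.03674444e-04
 -9.37598417e-01  1.43434877e+00] 0.0006034419200089956 [0.88171662 0.18095129 1.47519991]
```

View pics/w4.png

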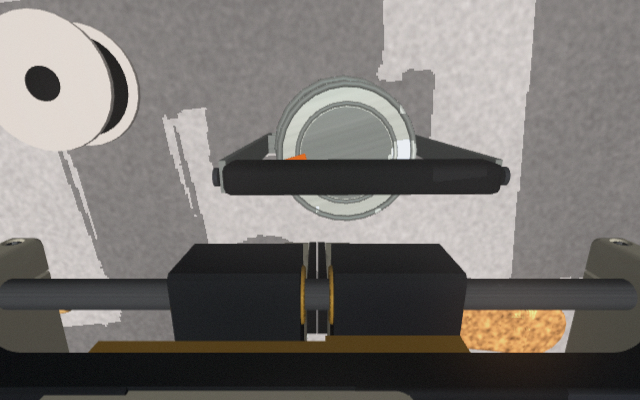

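View pics/s8.png

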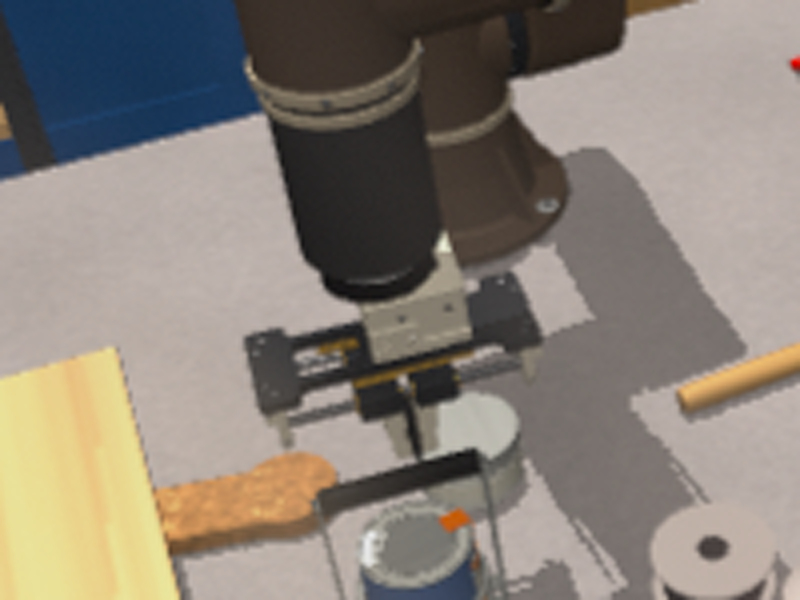

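```bash
python3 -m handwheel '[[-0.1,0.4,-1.5,0],[0,0.4,-1.5,0],[0,0.2,-1,0],[0,0,0,0],[0,0,0,0]]'; python3 -m handwheel '[[0,0,-0.2,0],[0,0,-0.2,0],[0,0,0,0],[0,0,0,0]]'
python3 - <<'E'
from h import *
f=cam('side'); save(f,'s9',(170,180,270,280),7);f=cam('wrist'); save(f,'w5')
E
```

```text
t: 10.2
eef_pos: [0.4785, -0.1634, 0.2782]
ee_rot: [3.141, -0.001, -0.097]
force: [-0.5, -0.1, 0.5]
width: 0.0004
t: 10.6
eef_pos: [0.478, -0.1634, 0.2735]
ee_rot: [3.142, -0.0, -0.098]
force: [0.3, -0.4, -0.5]
width: 0.0005
```

View pics/s9.png

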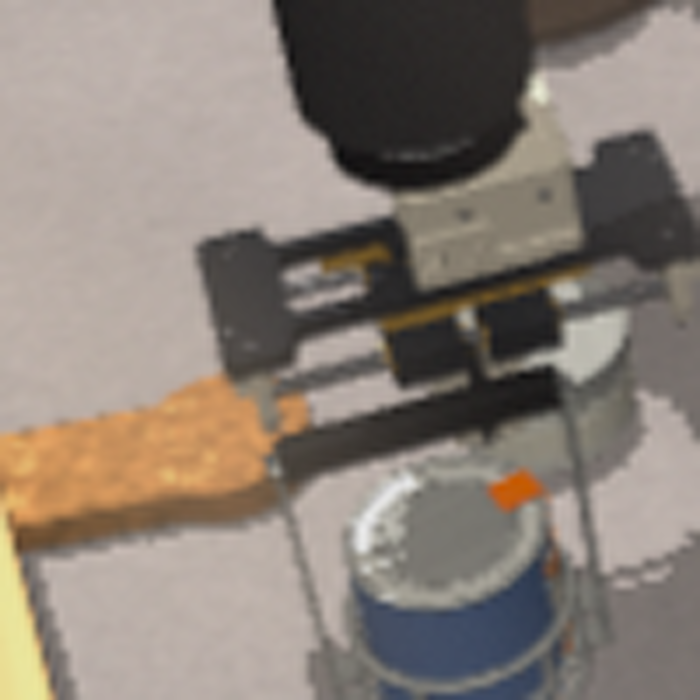

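View pics/w5.png

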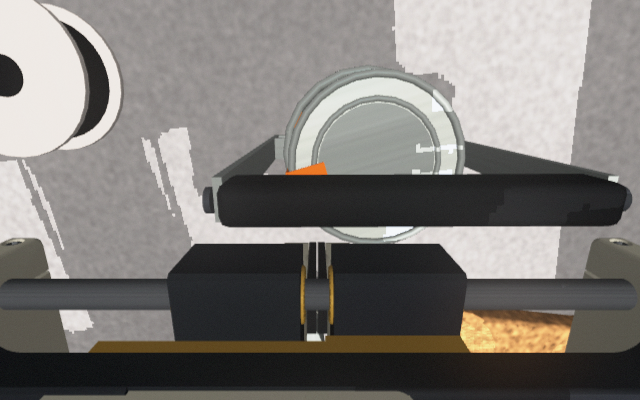

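```bash
python3 -m handwheel '[[0,-0.6,0,0],[0,-0.6,0,0],[0,0,-0.1,0],[0,0,0,0],[0,0,0,0]]'; python3 -m handwheel '[[0,0,-0.1,0],[0,0,0,0],[0,0,0,0]]';python3 -m handwheel '[[0,0,-0.1,0],[0,0,0,0],[0,0,0,0]]'
```

```text
t: 11.2
eef_pos: [0.478, -0.1755, 0.2724]
ee_rot: [3.142, -0.0, -0.098]
force: [-0.4, -0.0, 1.2]
width: 0.0001
t: 11.5
eef_pos: [0.4782, -0.1753, 0.2718]
ee_rot: [3.141, -0.001, -0.097]
force: [-1.0, -1.2, 4.7]
width: 0.0003
t: 11.8
eef_pos: [0.4786, -0.1754, 0.2715]
ee_rot: [3.141, -0.002, -0.097]
force: [-2.0, -0.3, 9.8]
width: 0.0003
```

Contact is at the right height, with about 10 N. Starting the stroke.

```bash
python3 -m handwheel '[[-0.03,-0.3,0,0],[-0.03,-0.3,0,0],[-0.03,-0.3,0,0],[-0.03,-0.3,0,0],[0,0,0,0]]'
python3 - <<'E'
from h import *
f=cam('wrist'); save(f,'w6')
import pickle; pickle.dump(f,open('w6.pkl','wb'))
E
```

```text
t: 12.3
eef_pos: [0.4769, -0.1874, 0.2714]
ee_rot: [3.141, -0.001, -0.097]
force: [-3.6, 2.0, 12.6]
width: 0.0004
```

View pics/w6.png

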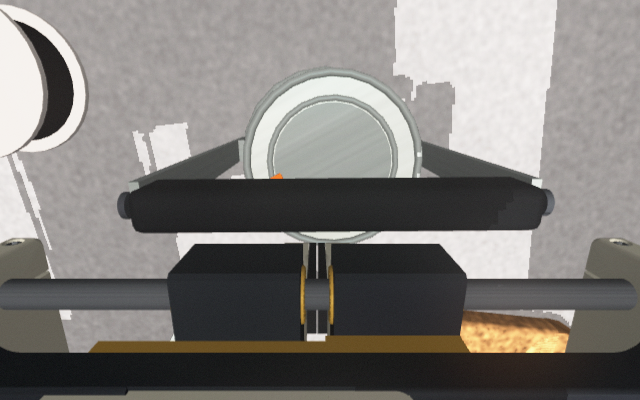

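The seal is moving toward the front as intended. I'll continue with slightly less pressure.

```bash
python3 -m handwheel '[[-0.03,-0.3,0.05,0],[-0.03,-0.3,0,0],[-0.03,-0.3,0,0],[-0.03,-0.3,0,0],[-0.03,-0.3,0,0],[0,0,0,0]]';python3 -m handwheel '[[0,0,0.2,0],[0,0,0.3,0],[0,0,2,0],[0,0,4,0],[-2,0,4,0],[-4,0,4,0],[-4,0,3,0],[-4,0,0,0],[0,0,0,0],[0,0,0,0]]'
python3 - <<'E'
from h import *
import pickle
for n in ('wrist','side'):
    f=cam(n); save(f,n+'10'); pickle.dump(f,open(n+'10.pkl','wb'))
E
```

```text
t: 12.95
eef_pos: [0.4752, -0.2025, 0.2706]
ee_rot: [-3.142, 0.0, -0.098]
force: [-0.1, 0.1, -0.2]
width: 0.0008
t: 13.95
eef_pos: [0.3391, -0.2024, 0.4421]
ee_rot: [-3.141, -0.003, -0.098]
force: [-0.3, -0.3, 1.2]
width: 0.0002
```

View pics/wrist10.png

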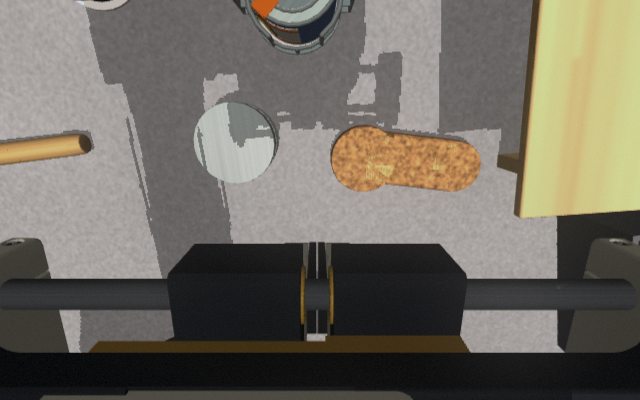

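View pics/side10.png

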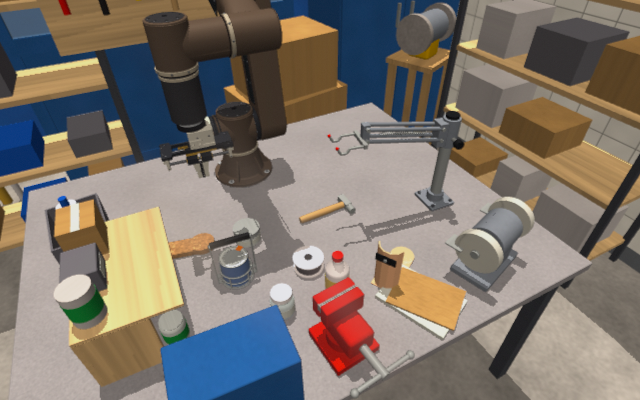

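The finger slid off at the end, but the label turned. The wrist view shows the seal at (263,5). Checking from above.

Run:
```python
from meas import *
import pickle
f=cam('top'); save(f,'t10',(320,150,520,300),4); pickle.dump(f,open('t10.pkl','wb'))
s=pickle.load(open('side10.pkl','rb')); save(s,'s10b',(180,200,280,300),7)
print(bar(s)); print(bar(f)); 
for c,b in ((s,(215,225,255,275)),(f,(400,190,450,250))):
    try: print(seal(c,b))
    except Exception as e: print(e)
W=pts(f); m=(abs(W[...,2]-.094)<.01); P=W[m]; P=P[(abs(P[:,0]-.525)<.07)&(abs(P[:,1]+.195)<.07)]; print(len(P),cv2.minEnclosingCircle((P[:,:2]*1000).astype(np.float32)))
```

```text
(258, array([ 0.5297, -0.1955,  0.1614]), array([0.0814, 0.9967]), np.float64(-0.0814565949665145), array([ 0.5252, -0.2511]), array([ 0.534, -0.143]))
(182, array([ 0.5234, -0.1923,  0.164 ]), array([0.0801, 0.9968]), np.float64(-0.08021090113243903), array([ 0.5183, -0.2556]), array([ 0.528 , -0.1348]))
(15, (np.float64(238.66666666666666), np.float64(247.46666666666667)), array([ 0.5041, -0.1724,  0.094 ]))
(15, (np.float64(408.6), np.float64(212.53333333333333)), array([ 0.507 , -0.1724,  0.094 ]))
480 ((520.6146240234375, -193.73321533203125), 58.518802642822266)
```

View pics/t10.png

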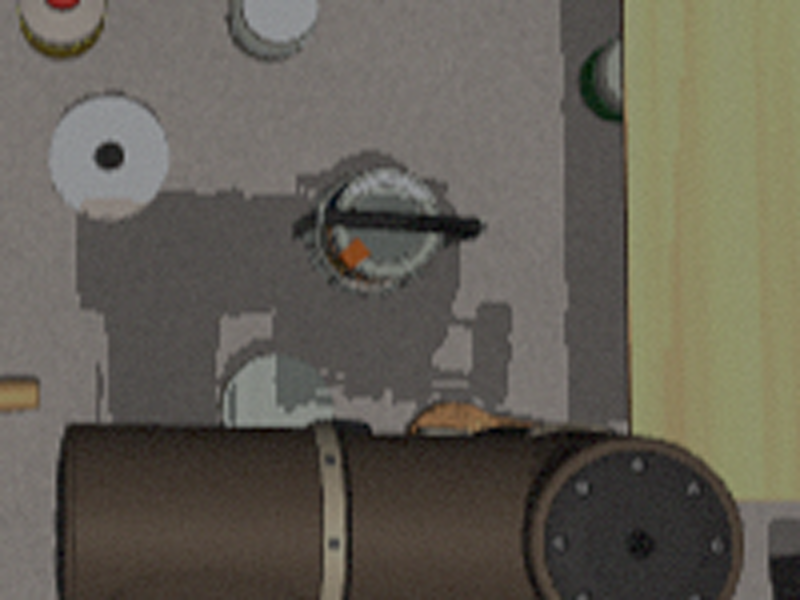

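View pics/s10b.png

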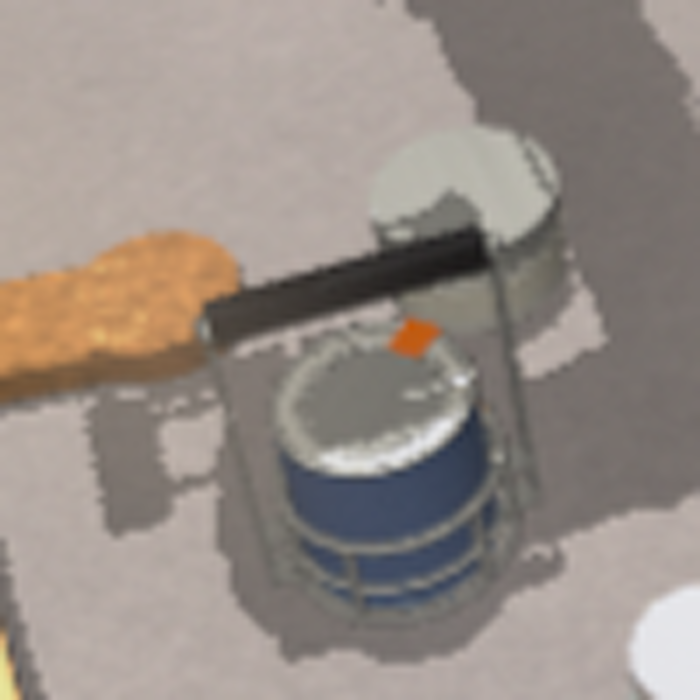

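Run:
```python
from meas import *
import pickle
w=pickle.load(open('w6.pkl','rb')); W=pts(w)
for z in (.15,.16,.17,.18): print(z,onz(w,240,244.5,z))
print('carriage depth pts',[W[v,240] for v in (246,255,265)])
print('bar low edge z.147/.165',[onz(w,320,v,z) for v,z in ((232,.147),(232,.165),(180,.165))], W[225,320])
for v in (236,240,242): print(v,onz(w,330,v,.094),W[v,330])
P=W[(abs(W[...,2]-.164)<.006)]; P=P[(abs(P[:,0]-.525)<.03)&(abs(P[:,1]+.195)<.07)]; print(len(P),P.mean(0),P[:,0].min(),P[:,0].max())
```

```text
0.15 [ 0.5118 -0.1649  0.15  ]
0.16 [ 0.5158 -0.1677  0.16  ]
0.17 [ 0.5198 -0.1706  0.17  ]
0.18 [ 0.5237 -0.1734  0.18  ]
carriage depth pts [array([ 0.5177, -0.1694,  0.166 ]), array([ 0.5172, -0.1704,  0.1709]), array([ 0.5176, -0.1719,  0.1777])]
bar low edge z.147/.165 [array([ 0.5124, -0.191 ,  0.147 ]), array([ 0.5193, -0.1914,  0.165 ]), array([ 0.5337, -0.1928,  0.165 ])] [ 0.5213 -0.1916  0.165 ]
236 [ 0.4897 -0.1943  0.094 ] [ 0.489  -0.1943  0.0922]
240 [ 0.4875 -0.1942  0.094 ] [ 0.4865 -0.1942  0.0915]
242 [ 0.4865 -0.1941  0.094 ] [ 0.4859 -0.1941  0.0927]
21855 [ 0.5243 -0.1958  0.1641] 0.5004098668707119 0.5356703081097567
```

Turned about 26°; seal azimuth is now 131°, with about 44° left. The wrist frame during contact shows the gripper's front edge about 2 mm from the bar, so I can go 1 mm further in. Second stroke.

```bash
python3 -m handwheel '[[3,1,0,0.018],[3,1,0,0],[3,0.7,-1,0],[3,0,-2,0],[2,0,-3,0],[0,0,-3,0],[0,0,-3,0],[0,0,-2,0],[0,0,-2,0],[0,0,0,0],[0,0,0,0]]'
```

```text
t: 15.2
eef_pos: [0.4806, -0.1753, 0.2806]
ee_rot: [3.141, 0.002, -0.079]
force: [0.4, 0.1, -0.0]
width: 0.0002
```

```bash
python3 -m handwheel '[[-0.1,0,-0.4,0],[0,0,-0.4,0],[0,0,-0.1,0],[0,0,-0.1,0],[0,0,0,0],[0,0,0,0]]'
```

```text
t: 15.8
eef_pos: [0.479, -0.1754, 0.2714]
ee_rot: [-3.142, -0.0, -0.08]
force: [-0.3, -0.0, 0.9]
width: 0.0003
```

```bash
python3 -m handwheel '[[0,0,-0.1,0],[0,0,0,0]]'; python3 -m handwheel '[[0,0,-0.05,0],[0,0,0,0]]'; python3 -m handwheel '[[-0.02,-0.3,0,0],[-0.02,-0.3,0,0],[-0.02,-0.3,0,0]]'
```

```text
t: 16.0
eef_pos: [0.4791, -0.1754, 0.2704]
ee_rot: [3.142, -0.001, -0.08]
force: [0.0, -0.3, 2.3]
width: 0.0002
t: 16.2
eef_pos: [0.4792, -0.1754, 0.2701]
ee_rot: [3.141, -0.001, -0.08]
force: [-1.2, 0.1, 3.8]
width: 0.0005
t: 16.5
eef_pos: [0.4779, -0.1844, 0.2699]
ee_rot: [-3.141, 0.001, -0.08]
force: [-3.6, 2.7, 6.6]
width: 0.0007
```

```bash
python3 -m handwheel '[[0,-0.3,0,0],[0,-0.3,0,0],[0,-0.3,0,0]]'; python3 -m handwheel '[[0,-0.3,0,0],[0,-0.3,0,0]]'
python3 - <<'E'
from h import *
import pickle
f=cam('wrist'); save(f,'w11'); pickle.dump(f,open('w11.pkl','wb'))
E
```

```text
t: 16.8
eef_pos: [0.4779, -0.1935, 0.2695]
ee_rot: [-3.141, 0.001, -0.08]
force: [-3.0, 1.1, 2.5]
width: 0.0001
t: 17.0
eef_pos: [0.4781, -0.1996, 0.2694]
ee_rot: [-3.141, 0.001, -0.08]
force: [-2.2, -0.3, 1.3]
width: 0.0002
```

View pics/w11.png

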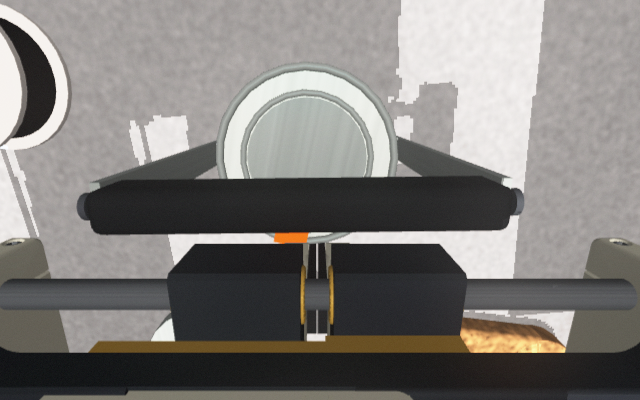

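Run:
```python
from meas import *
import pickle
w=pickle.load(open('w11.pkl','rb')); W=pts(w)
print(onz(w,291,237,.094), W[237,291], onz(w,274,237,.094),onz(w,308,237,.094))
P=W[(abs(W[...,2]-.164)<.004)&(w['image'].max(-1)<70)]; P=P[(abs(P[:,0]-.525)<.03)&(abs(P[:,1]+.195)<.08)]
U,S,V=np.linalg.svd(P[:,:2]-P[:,:2].mean(0),full_matrices=False);print(P.mean(0),V[0],P[:,1].min(),P[:,1].max())
print(onz(w,83,205,.160),onz(w,519,203,.160))
# lid outer circle: far rim
for u,v in ((217,150),(398,150),(308,63)): print(onz(w,u,v,.094),W[v,u])
```

```text
[ 0.4926 -0.187   0.094 ] [ 0.4925 -0.187   0.0939] [ 0.4933 -0.1787  0.094 ] [ 0.4919 -0.1954  0.094 ]
[ 0.5267 -0.1982  0.1641] [0.0731 0.9973] -0.2732001052615125 -0.11543779349276809
[ 0.5324 -0.1384  0.16  ] [ 0.5234 -0.2579  0.16  ]
[ 0.5377 -0.1576  0.094 ] [ 0.5377 -0.1574  0.0935]
[ 0.5311 -0.2401  0.094 ] [ 0.5222 -0.2544  0.0317]
[ 0.5712 -0.2023  0.094 ] [ 0.5713 -0.2023  0.0935]
```

The seal is now at azimuth about 162.5° against a target of 175.8°, so 13° remain. The carrier crept 2 mm in +x, which left very little overlap. I'll lift, shift in 2 mm and make a short stroke.

```bash
python3 -m handwheel '[[0,0,0.6,0],[0,0.9,0.2,0],[0.2,0.9,0,0],[0.1,0,-0.4,0],[0,0,-0.2,0],[0,0,0,0]]'; python3 -m handwheel '[[0,0,-0.1,0],[0,0,0,0]]'; python3 -m handwheel '[[0,0,-0.1,0],[0,0,0,0]]'
```

```text
t: 17.65
eef_pos: [0.4814, -0.1811, 0.2714]
ee_rot: [-3.142, 0.0, -0.079]
force: [-1.1, 1.1, 0.5]
width: 0.0004
t: 17.85
eef_pos: [0.4814, -0.1815, 0.271]
ee_rot: [3.141, -0.0, -0.08]
force: [-2.2, 1.9, 5.2]
width: 0.0004
t: 18.05
eef_pos: [0.4814, -0.1815, 0.2706]
ee_rot: [3.141, -0.0, -0.08]
force: [-2.0, 2.7, 10.3]
width: 0.0003
```

```bash
python3 -m handwheel '[[0,-0.25,0,0],[0,-0.25,0,0],[0,-0.25,0,0],[0,-0.25,0,0]]';  python3 - <<'E'
from meas import *
import pickle
w=cam('wrist'); save(w,'w12'); pickle.dump(w,open('w12.pkl','wb'))
E
```

```text
t: 18.45
eef_pos: [0.4809, -0.1916, 0.2698]
ee_rot: [-3.142, 0.001, -0.08]
force: [-1.9, 1.1, 3.5]
width: 0.0004
```

View pics/w12.png

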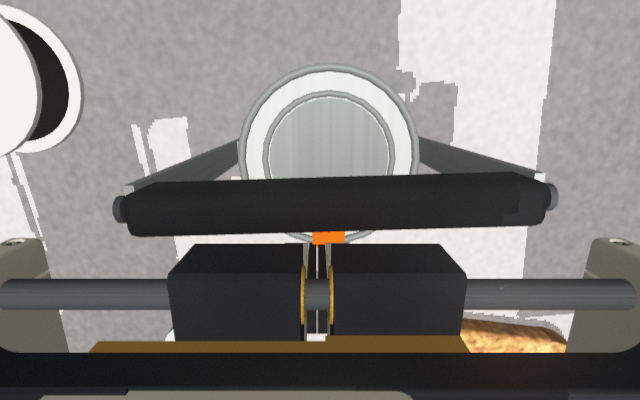

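```bash
cat > az.py <<'E'
from meas import *
import sys,pickle
def az(w,su,sv,b0,b1,l0,l1,top):
    s=onz(w,su,sv,.094); a=onz(w,*b0,.160)[:2]; b=onz(w,*b1,.160)[:2]; d=(a-b)/np.linalg.norm(a-b); ln=np.linalg.norm(a-b)
    L=(onz(w,*l0,.094)+onz(w,*l1,.094))/2; t=onz(w,*top,.094)
    yaw=np.arctan2(-d[0],d[1]); ce=(a+b)/2
    print('bar',ce,'len',ln,'yaw',yaw,'seal',s,'lid rim y-mid',L,'far',t)
    c=np.array([t[0]-.042,t[1]])
    for nm,q in(('carrier',ce),('lid',c)):
        v=s[:2]-q; print(nm,'err deg',np.degrees((np.arctan2(v[1],v[0])-(np.pi+yaw)+np.pi)%(2*np.pi)-np.pi))
E
python3 - <<'E'
from az import *
az(pickle.load(open('w11.pkl','rb')),291,237,(83,205),(519,203),(217,150),(398,150),(308,63))
az(pickle.load(open('w12.pkl','rb')),328,237,(118,209),(553,197),(240,150),(418,150),(329,63))
E
```

```text
bar [ 0.5279 -0.1981] len 0.11979129066726807 yaw -0.07529674774194696 seal [ 0.4926 -0.187   0.094 ] lid rim y-mid [ 0.5344 -0.1988  0.094 ] far [ 0.5712 -0.2023  0.094 ]
carrier err deg -13.198435863951257
lid err deg -18.33441525987415
bar [ 0.5301 -0.1994] len 0.11994533071218606 yaw -0.05154952294625004 seal [ 0.4937 -0.1972  0.094 ] lid rim y-mid [ 0.5364 -0.2007  0.094 ] far [ 0.5733 -0.2033  0.094 ]
carrier err deg -0.5009051760661286
lid err deg -6.22607675588345
```

The seal now lines up with the open front (error about −0.5°, possibly up to −6° judged by the lid). I'll lift straight up, back off and verify.

```bash
python3 -m handwheel '[[0,0,0.3,0],[0,0,1,0],[0,0,3,0],[0,0,3,0],[-1,0,4,0],[-3,0,4,0],[-3,0,4,0],[-2,0,1,0],[0,0,0,0],[0,0,0,0]]'
python3 - <<'E'
from meas import *
import pickle
for n in ('wrist','top'):
    w=cam(n); save(w,n+'13'); pickle.dump(w,open(n+'13.pkl','wb'))
save(w,'t13',(370,170,450,240),8); print(bar(w)); 
c=bar(w); ctr=(c[4]+c[5])/2; s=seal(w,(390,190,450,250)); print(s,np.degrees(np.arctan2(*(s[2][:2]-ctr)[::-1])))
E
```

```text
t: 19.5
eef_pos: [0.391, -0.1913, 0.4736]
ee_rot: [-3.141, -0.002, -0.08]
force: [1.0, 0.0, -1.0]
width: -0.0
(184, array([ 0.5273, -0.1958,  0.1642]), array([0.0444, 0.999 ]), np.float64(-0.04436905031508817), array([ 0.5247, -0.2548]), array([ 0.5299, -0.1379]))
(16, (np.float64(416.875), np.float64(214.6875)), array([ 0.4999, -0.1975,  0.094 ])) -177.72874079902655
```

View pics/wrist13.png

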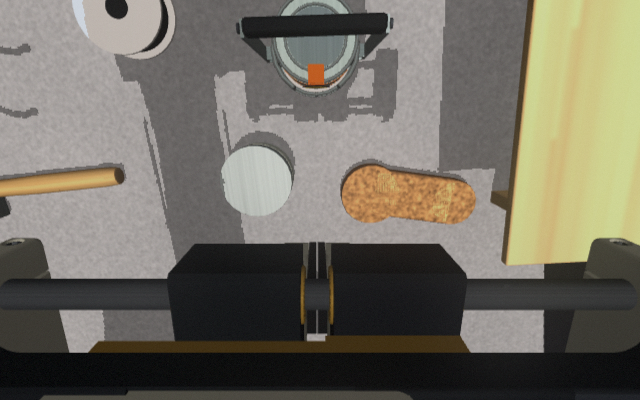

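View pics/t13.png

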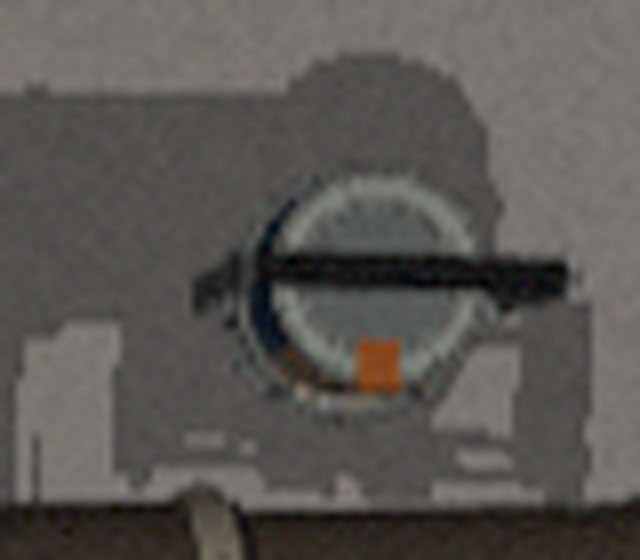

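Run:
```python
from meas import *
import pickle
w=pickle.load(open('wrist13.pkl','rb')); t=pickle.load(open('top13.pkl','rb'))
print(bar(w,xy=(.528,-.197)),seal(w,(290,55,340,95)))
a,b=onz(w,239,28,.160),onz(w,392,22,.160); d=a-b; yaw=np.arctan2(-d[0],d[1]); ce=(a+b)/2; print('w',ce,np.linalg.norm(d),yaw)
l=[onz(w,273,40,.094),onz(w,357,40,.094)]; print('lid mid',(l[0]+l[1])/2,np.linalg.norm(l[0]-l[1]))
s=seal(w,(290,55,340,95))[2]-ce; print(np.degrees(np.arctan2(s[1],s[0]))%360-180-np.degrees(yaw))
lt=onz(t,417,205.6,.094);st=onz(t,370+379/8,170+365/8,.094); v=st-lt; print(lt,st,np.degrees(np.arctan2(v[1],v[0]))%360-180-np.degrees(-.048))
```

```text
(3191, array([ 0.5271, -0.199 ,  0.164 ]), array([0.0497, 0.9988]), np.float64(-0.04975444857897508), array([ 0.5242, -0.2582]), array([ 0.5301, -0.1392])) (303, (np.float64(315.9075907590759), np.float64(74.33993399339934)), array([ 0.4978, -0.198 ,  0.094 ]))
w [ 0.5283 -0.2001  0.16  ] 0.12030365794709905 -0.04456115818582008
lid mid [ 0.5291 -0.1996  0.094 ] 0.08176798816622494
-1.4825896091539286
[ 0.5278 -0.1987  0.094 ] [ 0.497  -0.1989  0.094 ] 3.0628129135340423
```

The label is within about 3° of the front in both views. The carrier is at (0.5275,-0.199), yaw -0.048. Now I grasp the handle centre, a little low in the fingers so the gripper body stays above the fork block.

```bash
python3 -m handwheel '[[1.3,-0.1,0,-0.14],[1.3,-0.1,0,-0.14],[1.3,-0.1,0,-0.14],[1.3,-0.1,0,-0.14],[1.3,-0.1,0,-0.14],[1.3,-0.1,0,-0.14],[1.3,-0.1,0,-0.14],[1.3,-0.1,0,-0.14],[1.3,0,0,-0.14],[1.3,0,0,-0.14],[0.65,0,0,-0.14],[0,0,0,0],[0,0,-2.6,0],[0,0,-3,0],[0,0,0,0],[0,0,0,0]]' 0 60
python3 - <<'E'
from meas import *
w=cam('wrist'); save(w,'w14'); s=arm.get_state(); print(s['eef_pos'],s['ee_rot']); print(bar(w,xy=(.528,-.2)))
im=w['image'].astype(int)
for r in (80,120,160,200,230):
    d=np.nonzero(im[r,290:350].max(-1)<60)[0]+290
    if len(d): print(r,d.min(),d.max(),onz(w,(d.min()+d.max())/2,r,.165))
E
```

```text
t: 21.2
eef_pos: [0.5281, -0.1995, 0.4166]
ee_rot: [3.14, -0.001, -1.617]
force: [0.9, -0.5, 0.8]
width: 0.0878
[ 0.5283 -0.1995  0.4177] [-3.1412 -0.0008 -1.6177]
(2625, array([ 0.5287, -0.2081,  0.1642]), array([0.0477, 0.9989]), np.float64(-0.047762305836009745), array([ 0.5264, -0.256 ]), array([ 0.5315, -0.1487]))
160 306 324 [ 0.5271 -0.2384  0.165 ]
200 306 323 [ 0.5288 -0.2099  0.165 ]
230 307 323 [ 0.5295 -0.1871  0.165 ]
```

View pics/w14.png

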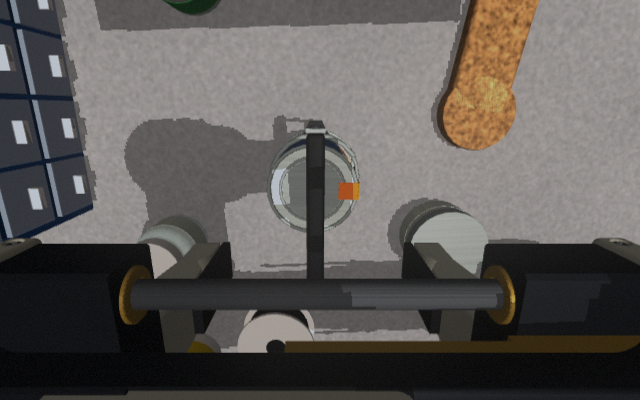

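```bash
python3 -m handwheel '[[0.05,0,-2,0],[0,0,-2,0],[0,0,-2,0],[0,0,-2,0],[0,0,-1.1,0],[0,0,0,0]]' 0 60; python3 -m handwheel '[[0,0,0,0],[0,0,0,0],[0,0,0,0],[0,0,0,0],[0,0,0,0],[0,0,0,0],[0,0,0,0],[0,0,0,0],[0,0,0,0],[0,0,0,0],[0,0,0,0],[0,0,0,0],[0,0,0,0]]' 1 60
python3 - <<'E'
from meas import *
import pickle
w=cam('wrist'); save(w,'w15'); pickle.dump(w,open('w15.pkl','wb')); 
w=cam('side'); save(w,'s15',(180,180,280,280),7)
print(onz(pickle.load(open('w15.pkl','rb')),315,133,.16))
E
```

```text
t: 21.85
eef_pos: [0.5284, -0.1994, 0.3255]
ee_rot: [3.141, -0.0, -1.619]
force: [0.0, -0.7, 0.1]
width: 0.0879
t: 23.15
eef_pos: [0.5284, -0.1994, 0.3257]
ee_rot: [-3.142, 0.0, -1.62]
force: [0.4, 0.1, -2.1]
width: 0.0126
[ 0.5261 -0.2627  0.16  ]
```

View pics/w15.png

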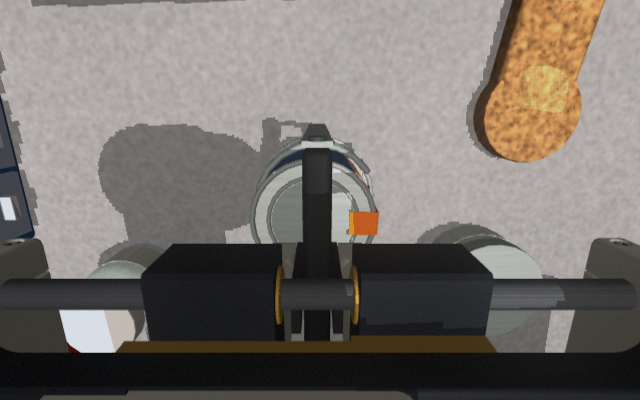

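View pics/s15.png

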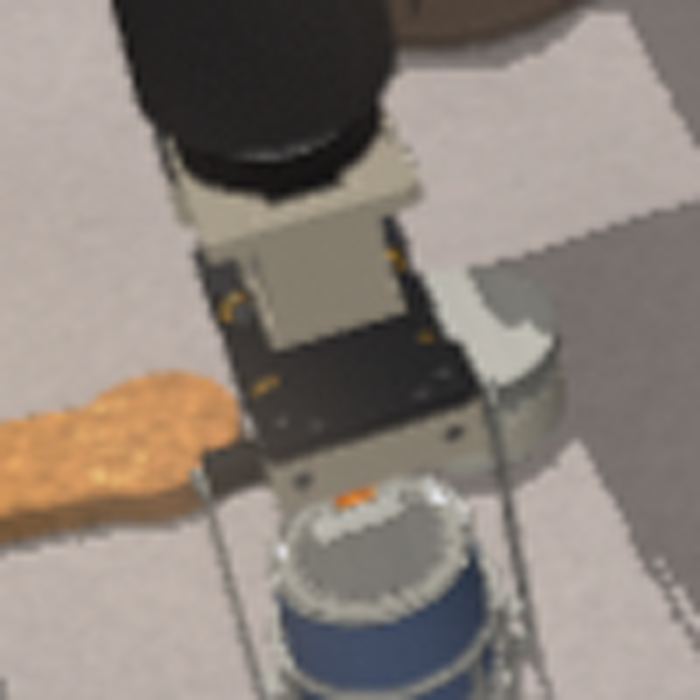

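The handle is gripped at its centre (width 12.6 mm). While holding, I'll triangulate the hook tips and cross-bar from the first top and side pictures.

Run:
```python
from meas import *
import pickle
f=pickle.load(open('top0.pkl','rb')); g=pickle.load(open('side0.pkl','rb'))
def tri(a,b):
    (f,u,v),(g,p,q)=a,b; d1=ray(f,u,v);d2=ray(g,p,q); A=np.stack([d1,-d2],1); x=np.linalg.lstsq(A,g['C']-f['C'],rcond=None)[0]
    P,Q=f['C']+d1*x[0],g['C']+d2*x[1]; return (P+Q)/2,np.linalg.norm(P-Q)
def cen(c,box):
    i=c['image'].astype(float); a,b,e,d=box; s=np.clip(i[b:d,a:e,0]-i[b:d,a:e,1:].max(-1)-15,0,None); v,u=np.mgrid[b:d,a:e]; return (u*s).sum()/s.sum(),(v*s).sum()/s.sum()
A=cen(f,(285,214,298,226)),cen(f,(280,243,285+8,254)); B=cen(g,(332,144,342,154)),cen(g,(323,131,334,140)); print(A,B)
T=[tri((f,*A[i]),(g,*B[i])) for i in (0,1)]
for t in T: print(t)
a,b=T[0][0],T[1][0]; d=a-b; L=np.linalg.norm(d); yaw=np.arctan2(d[1],d[0]); m=(a+b)/2; y=np.array([-np.sin(yaw),np.cos(yaw),0]); print('L',L,'yaw',yaw,'seat',m+.021*y-[0,0,.011],'seat+block',m+.102*y)
W=pts(f)
P=W[(W[...,2]>.22)&(W[...,2]<.5)]; P=P[(P[:,1]>.15)&(P[:,1]<.7)&(abs(P[:,0]-.47)<.2)]
hist=[(round(y0,2),len(q),q[:,0].mean().round(4),q[:,0].min().round(3),q[:,0].max().round(3),np.median(q[:,2]).round(3)) for y0 in np.arange(.16,.66,.02) for q in [P[abs(P[:,1]-y0)<.01]] if len(q)]
for h in hist: print(*h)
```

```text
((np.float64(290.97565922920893), np.float64(219.6135902636917)), (np.float64(286.3121428571429), np.float64(249.18714285714285))) ((np.float64(336.66617647058825), np.float64(148.13014705882352)), (np.float64(328.66882591093116), np.float64(135.2566801619433)))
(array([0.4814, 0.168 , 0.3251]), np.float64(0.0020415591503226433))
(array([0.4052, 0.1817, 0.3243]), np.float64(0.0006667044034758193))
L 0.07735270249669318 yaw -0.17791802105800272 seat [0.447  0.1955 0.3137] seat+block [0.4614 0.2753 0.3247]
0.16 9 0.4807 0.476 0.486 0.328
0.18 38 0.4504 0.401 0.487 0.318
0.2 46 0.451 0.406 0.49 0.309
0.22 52 0.4513 0.409 0.495 0.318
0.24 49 0.4562 0.412 0.501 0.319
0.26 229 0.4597 0.415 0.503 0.324
0.28 169 0.4574 0.415 0.487 0.363
0.3 82 0.4654 0.441 0.49 0.358
0.32 92 0.4698 0.446 0.493 0.354
0.34 104 0.4732 0.449 0.498 0.35
0.36 98 0.4766 0.452 0.502 0.347
0.38 105 0.4805 0.455 0.505 0.343
0.4 103 0.4838 0.461 0.508 0.34
0.42 104 0.4876 0.464 0.511 0.337
0.44 102 0.4913 0.467 0.514 0.334
0.46 100 0.4953 0.47 0.52 0.33
0.48 101 0.498 0.475 0.523 0.327
0.5 73 0.5038 0.479 0.527 0.325
0.52 232 0.5068 0.479 0.535 0.324
0.54 223 0.5213 0.481 0.582 0.333
0.56 300 0.5285 0.486 0.584 0.339
0.58 129 0.5141 0.487 0.583 0.351
0.6 8 0.5135 0.501 0.529 0.341
```

The seat is at about (0.447,0.1955,0.3137), yaw −0.178. The tip spacing is 77 mm (should be 76) and the arm line gives the same yaw. Lifting.

```bash
python3 -m handwheel '[[0,0,0.3,0],[0,0,0.6,0],[0,0,1,0],[0,0,1.5,0],[0,0,1.5,0],[0,0,1.5,0],[0,0,2,0],[0,0,2,0],[0,0,2,0],[0,0,2,0],[0,0,1.6,0],[0,0,1.5,0],[0,0,1,0],[0,0,0.5,0],[0,0,0,0],[0,0,0,0]]'
python3 - <<'E'
from meas import *
w=cam('side'); save(w,'s16',(170,100,330,250),5)
s=arm.get_state(); print(s['eef_pos'],s['moment'],s['force'],s['q'])
E
```

```text
t: 24.85
eef_pos: [0.5282, -0.1993, 0.515]
ee_rot: [3.14, 0.0, -1.62]
force: [-0.5, 0.3, -6.8]
width: 0.0128
[ 0.5282 -0.1993  0.5148] [ 0.1066  0.1549 -0.0127] [-0.6744 -0.0736 -7.1961] [-0.0143  0.1247 -0.0507 -0.0004 -1.3969 -0.0347]
```

View pics/s16.png

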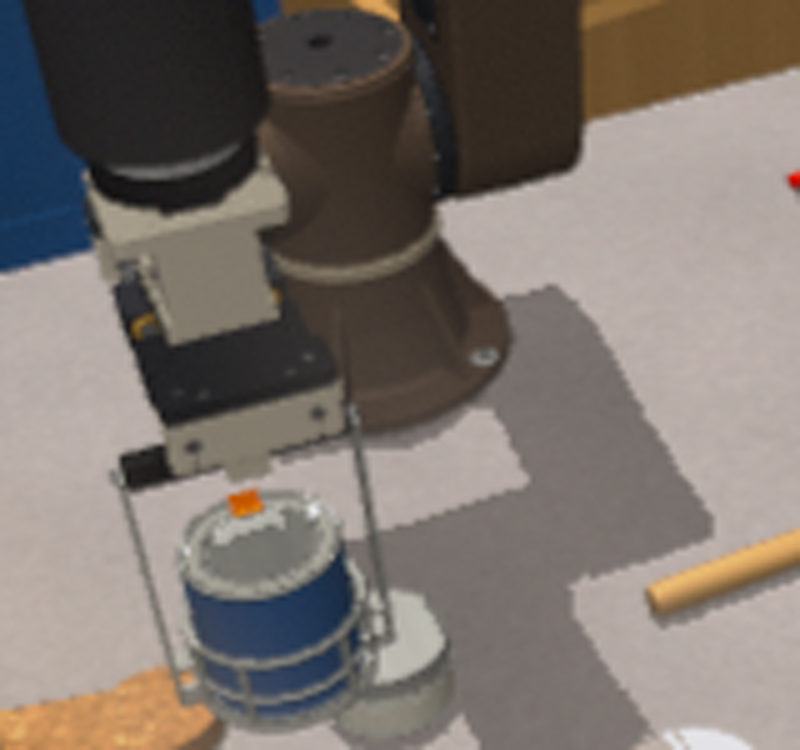

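Lifted level. Transit and turn to a point short of the hooks.

```bash
python3 -m handwheel '[[-0.3,0.8,0,0.05],[-0.5,1.5,0,0.09],[-0.7,2,0,0.1],[-0.7,2,0,0.1],[-0.7,2,0,0.1],[-0.7,2,0,0.1],[-0.7,2,0,0.1],[-0.8,2,0,0.1],[-0.8,2,0,0.1],[-0.8,2,0,0.1],[-0.8,2,0,0.1],[-0.8,2,0,0.1],[-0.8,2,0,0.1],[-0.6,1.5,0,0.1],[-0.4,1,0,0.1],[0,0,0,0],[0,0,0,0]]'
python3 - <<'E'
from meas import *
import pickle
w=cam('side'); save(w,'s17',(200,60,480,270),2.8); pickle.dump(w,open('s17.pkl','wb'))
w=cam('top'); save(w,'t17',(110,120,430,320),2.4); pickle.dump(w,open('t17.pkl','wb'))
s=arm.get_state(); print(s['eef_pos'],s['ee_rot'],s['force'],s['q'])
E
```

```text
t: 26.6
eef_pos: [0.4272, 0.0686, 0.5154]
ee_rot: [3.141, 0.0, -0.181]
force: [0.3, 0.2, -7.1]
width: 0.0122
[0.4274 0.0683 0.5155] [ 3.1411  0.0002 -0.1819] [-0.0919 -0.4239 -7.2345] [ 0.6175 -0.1138 -0.2896  0.0002 -1.3955  0.7714]
```

View pics/s17.png

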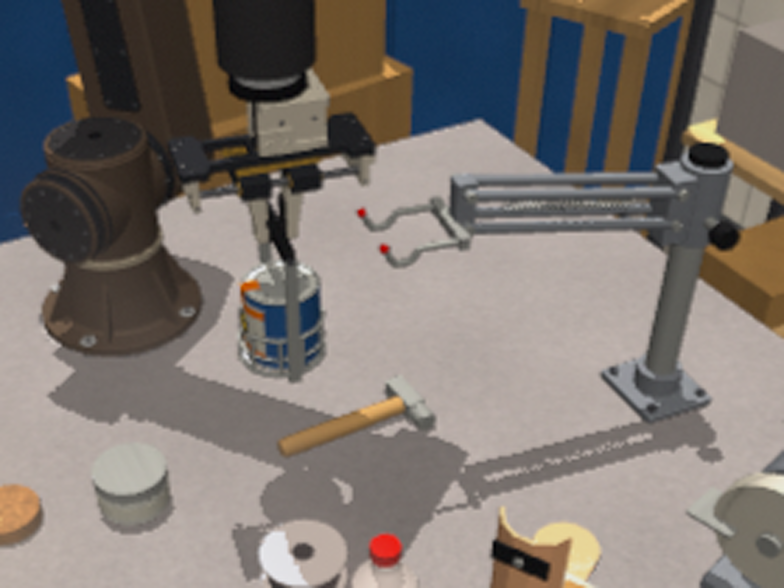

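View pics/t17.png

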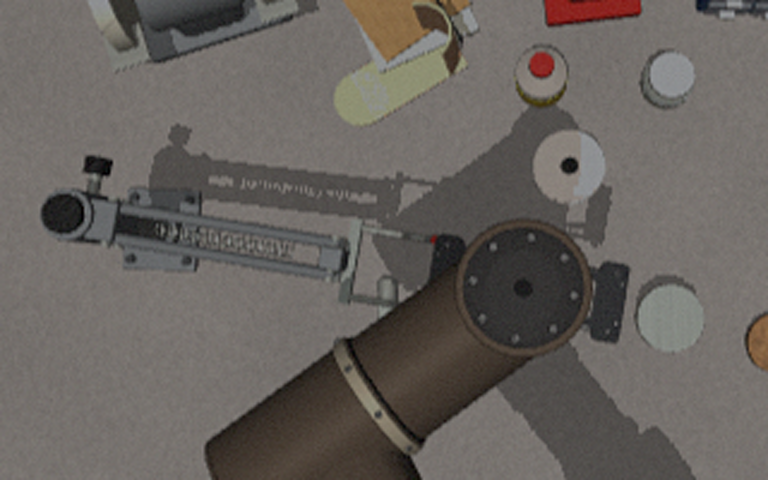

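Run:
```python
from meas import *
import pickle
g=pickle.load(open('s17.pkl','rb')); W=pts(g)
for v in range(116,130):
    print(v,[ (W[v,u].round(3).tolist()) for u in (328,330) ])
# bar points
P=W[(abs(W[...,2]-.345)<.012)&(g['image'].max(-1)<80)]; P=P[(abs(P[:,0]-.427)<.08)&(abs(P[:,1]-.068)<.08)]; print(len(P),P.mean(0),P.min(0),P.max(0))
save(g,'s17b',(240,70,360,200),6)
```

```text
116 [[0.48, 0.138, 0.436], [0.483, 0.143, 0.436]]
117 [[0.471, 0.143, 0.428], [0.48, 0.145, 0.431]]
118 [[0.473, 0.142, 0.426], [0.481, 0.144, 0.429]]
119 [[0.474, 0.141, 0.423], [0.48, 0.144, 0.425]]
120 [[0.473, 0.142, 0.419], [0.48, 0.145, 0.422]]
121 [[0.473, 0.142, 0.416], [0.484, 0.143, 0.421]]
122 [[0.469, 0.144, 0.411], [0.482, 0.144, 0.417]]
123 [[0.469, 0.144, 0.407], [0.479, 0.145, 0.412]]
124 [[0.47, 0.144, 0.405], [0.48, 0.145, 0.41]]
125 [[-0.162, 0.485, -0.003], [0.48, 0.145, 0.407]]
126 [[-0.15, 0.479, -0.001], [0.481, 0.144, 0.404]]
127 [[-0.141, 0.474, -0.0], [-0.138, 0.483, -0.001]]
128 [[-0.131, 0.468, 0.001], [-0.13, 0.479, -0.001]]
129 [[-0.122, 0.463, 0.001], [-0.126, 0.477, -0.005]]
92 [0.4529 0.0627 0.3514] [0.4048 0.0518 0.3383] [0.4894 0.0778 0.3565]
```

View pics/s17b.png

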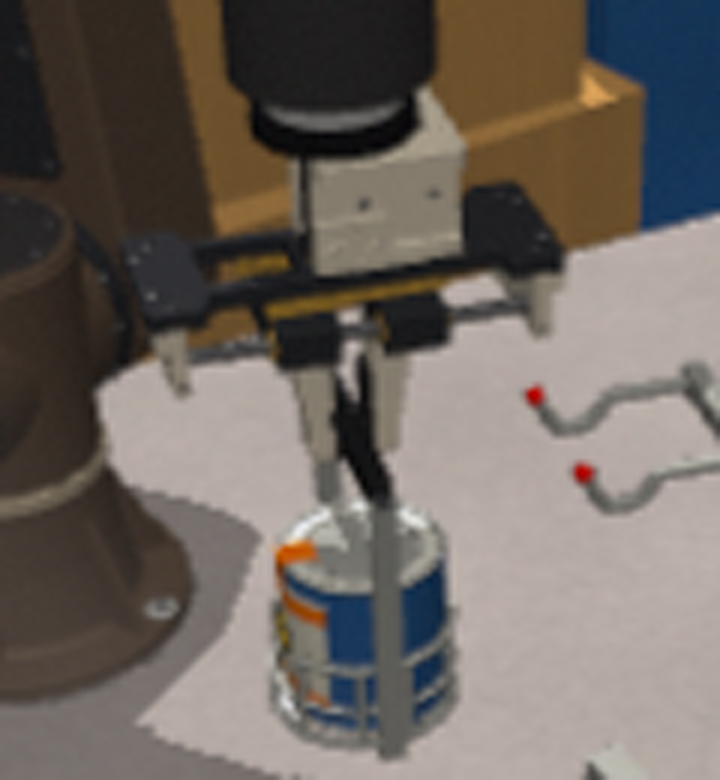

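The label faces away from the post. The gripper's end prongs sit 58 mm above the bar, so they clear the fork block (54 mm). The bar is 32 mm above the seat. Moving in along the fork axis.

```bash
python3 -m handwheel '[[0.1,0.5,0,0],[0.15,1,0,0],[0.15,1,0,0],[0.15,1,0,0],[0.15,1,0,0],[0.15,1,0,0],[0.15,1,0,0],[0.15,1,0,0],[0.15,1,0,0],[0.2,1,0,0],[0.15,1,0,0],[0.15,1,0,0],[0.15,0.8,0,0],[0.08,0.4,0,0],[0,0,0,0],[0,0,0,0],[0,0,0,0]]'
python3 - <<'E'
from meas import *
import pickle
g=cam('side'); save(g,'s18',(290,70,410,200),6); pickle.dump(g,open('s18.pkl','wb'))
g=cam('wrist'); save(g,'w18'); pickle.dump(g,open('w18.pkl','wb'))
s=arm.get_state(); print(s['eef_pos'],s['ee_rot'],s['force'],s['q'])
E
```

```text
t: 28.4
eef_pos: [0.4476, 0.1953, 0.5158]
ee_rot: [3.142, -0.0, -0.18]
force: [0.4, 0.5, -7.0]
width: 0.0127
[0.4476 0.1953 0.5159] [-3.1415 -0.0002 -0.1801] [-0.5909  0.5574 -7.0048] [ 0.8151 -0.0113 -0.1947  0.0001 -1.3872  0.5756]
```

View pics/s18.png

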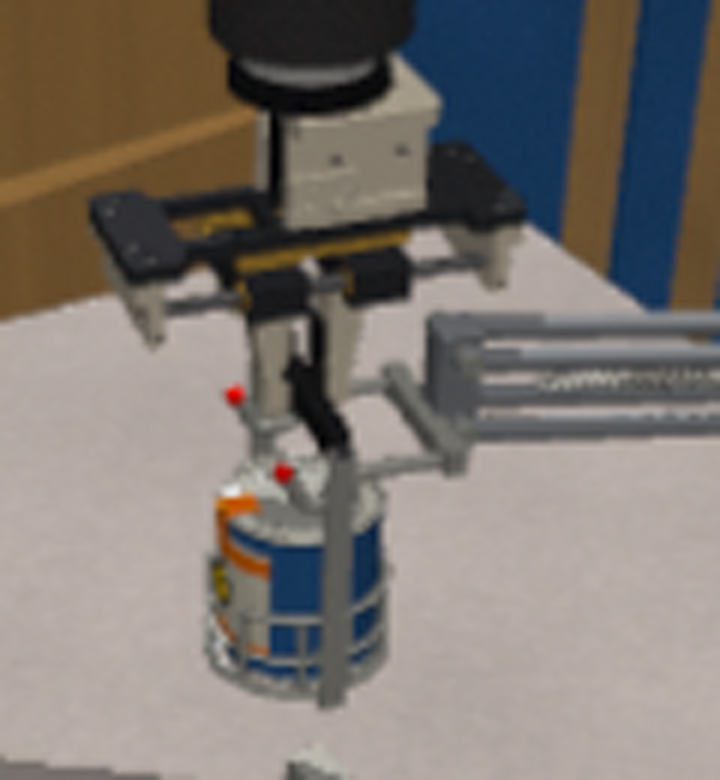

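View pics/w18.png

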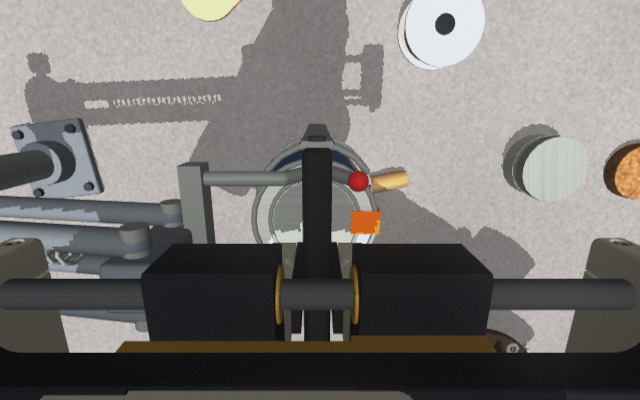

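Run:
```python
from meas import *
import pickle
w=pickle.load(open('w18.pkl','rb')); W=pts(w)
t=onz(w,358.5,181,.3247); print(t,W[181,358])
y=-.178; ex=np.array([np.cos(y),np.sin(y)]); ey=np.array([-np.sin(y),np.cos(y)])
seat=t[:2]-.038*ex+.021*ey; print('seat est',seat)
d=seat-np.array([.4476,.1953]); print('rel local',d@ex,d@ey)
# crossbar front-edge
for u,v in((213,180),(195,180)): print(W[v,u],(W[v,u][:2]-np.array([.4476,.1953]))@ex,(W[v,u][:2]-np.array([.4476,.1953]))@ey)
a=W[178,290];print('rod',a,(a[:2]-np.array([.4476,.1953]))@ex)
P=W[(abs(W[...,2]-.354)<.006)&(w['image'].max(-1)<70)]; P=P[(abs(P[:,0]-.46)<.08)&(abs(P[:,1]-.19)<.03)]; q=(P[:,:2]-np.array([.4476,.1953])); print(len(P),(q@ex).max(),(q@ey).mean(),P[:,2].mean())
```

```text
[0.4815 0.1682 0.3247] [0.4827 0.1688 0.3296]
seat est [0.4478 0.1956]
rel local 0.00014640305575988307 0.00030130684748883816
[0.4947 0.2438 0.3196] 0.03775222648815946 0.056109265612944055
[0.4969 0.252  0.3227] 0.03844594707562418 0.06452515004576247
rod [0.488  0.2035 0.3176] 0.03834155687896707
4790 0.06274195041936091 0.001037444921936987 0.3541635336087256
```

Alignment is within 1 mm by the wrist view. Lowering in stages and watching the force.

```bash
python3 -m handwheel '[[0,0,-0.4,0],[0,0,-0.5,0],[0,0,-0.5,0],[0,0,-0.5,0],[0,0,-0.4,0],[0,0,-0.3,0],[0,0,0,0]]'; python3 -m handwheel '[[0,0,-0.2,0],[0,0,-0.2,0],[0,0,-0.2,0],[0,0,0,0]]';python3 -m handwheel '[[0,0,-0.2,0],[0,0,-0.2,0],[0,0,0,0]]'
python3 - <<'E'
from meas import *
g=cam('side'); save(g,'s19',(290,80,410,210),6)
E
```

```text
t: 29.2
eef_pos: [0.4476, 0.1956, 0.4892]
ee_rot: [3.141, 0.001, -0.18]
force: [-0.3, 0.0, -7.4]
width: 0.0127
t: 29.6
eef_pos: [0.4477, 0.1956, 0.4837]
ee_rot: [3.141, -0.0, -0.18]
force: [0.4, -1.7, -5.1]
width: 0.0126
t: 29.9
eef_pos: [0.4476, 0.1953, 0.4795]
ee_rot: [3.141, 0.0, -0.18]
force: [-0.1, -3.5, -4.9]
width: 0.0123
```

View pics/s19.png

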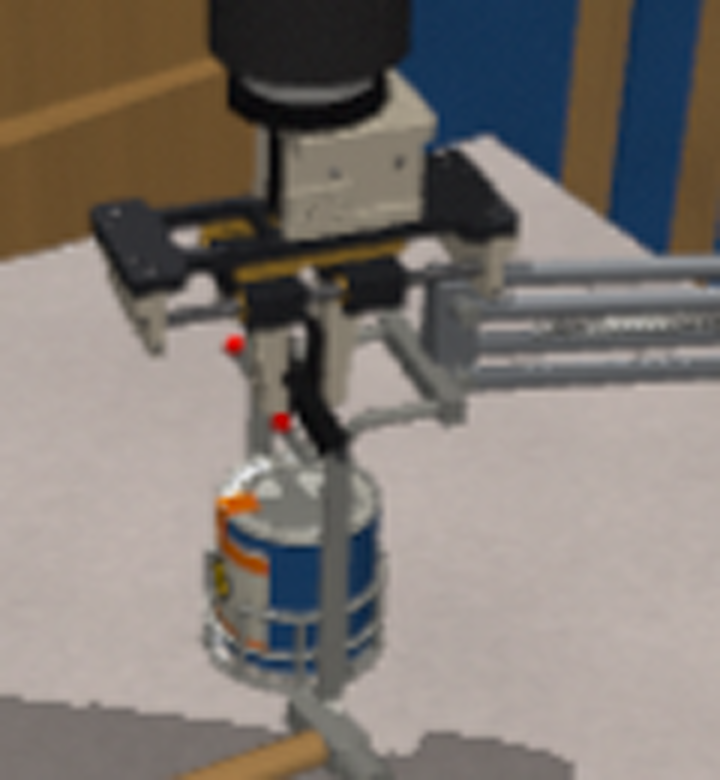

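Contact is made and the load is transferring. The hooks push toward −y as the arm swings down and outward, so I'll follow that.

```bash
python3 -m handwheel '[[-0.02,-0.1,-0.1,0],[-0.01,-0.06,-0.2,0],[-0.01,-0.04,-0.25,0],[-0.01,-0.04,-0.25,0],[0,0,0,0]]'; python3 -m handwheel '[[-0.01,-0.04,-0.3,0],[-0.01,-0.04,-0.3,0],[-0.01,-0.04,-0.3,0],[0,-0.03,-0.3,0],[0,0,0,0]]'
```

```text
t: 30.45
eef_pos: [0.4472, 0.1934, 0.4714]
ee_rot: [-3.141, 0.0, -0.18]
force: [0.7, 0.8, -4.9]
width: 0.0121
t: 30.95
eef_pos: [0.4468, 0.1917, 0.4593]
ee_rot: [3.141, 0.0, -0.18]
force: [0.2, 0.6, -4.3]
width: 0.0129
```

```bash
python3 -m handwheel '[[0,0,-0.3,0],[0,0,-0.3,0],[0,0,-0.3,0],[0,0,-0.3,0],[0,0,-0.3,0],[0,0,-0.3,0],[0,0.02,-0.3,0],[0,0.02,-0.3,0],[0,0.02,-0.3,0],[0,0.03,-0.3,0],[0,0,0,0]]'; python3 -m handwheel '[[0,0.02,-0.3,0],[0,0.02,-0.3,0],[0.01,0.03,-0.3,0],[0.01,0.03,-0.3,0],[0.01,0.04,-0.3,0],[0,0,0,0]]'
```

```text
t: 32.05
eef_pos: [0.4469, 0.1926, 0.4293]
ee_rot: [3.141, 0.0, -0.18]
force: [-0.1, -3.0, -1.8]
width: 0.0131
t: 32.65
eef_pos: [0.4472, 0.194, 0.4143]
ee_rot: [3.141, 0.0, -0.18]
force: [0.1, -3.4, -0.5]
width: 0.0127
```

```bash
python3 -m handwheel '[[-0.02,-0.1,-0.1,0],[-0.01,-0.06,-0.1,0],[0,0,0,0],[0,0,0,0]]'; python3 -m handwheel '[[0,0,-0.2,0],[0,0,-0.2,0],[0,0,0,0],[0,0,0,0]]'
python3 - <<'E'
from meas import *
import pickle
g=cam('side'); save(g,'s20',(290,80,410,230),5); pickle.dump(g,open('s20.pkl','wb'))
g=cam('wrist'); save(g,'w20'); pickle.dump(g,open('w20.pkl','wb'))
E
```

```text
t: 33.05
eef_pos: [0.4471, 0.1932, 0.4132]
ee_rot: [-3.139, -0.001, -0.179]
force: [-0.7, 4.4, 0.0]
width: 0.0124
t: 33.45
eef_pos: [0.4472, 0.1928, 0.4089]
ee_rot: [-3.14, -0.001, -0.18]
force: [0.7, 5.4, 0.4]
width: 0.0126
```

View pics/s20.png

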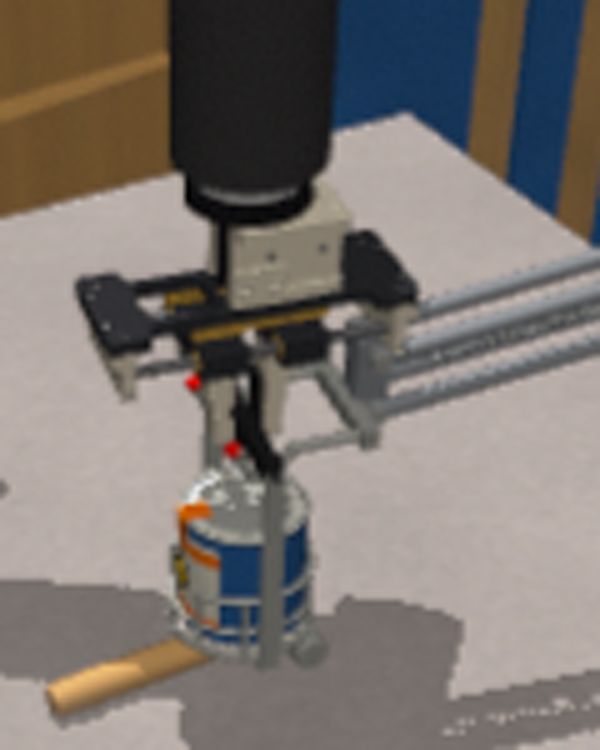

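View pics/w20.png

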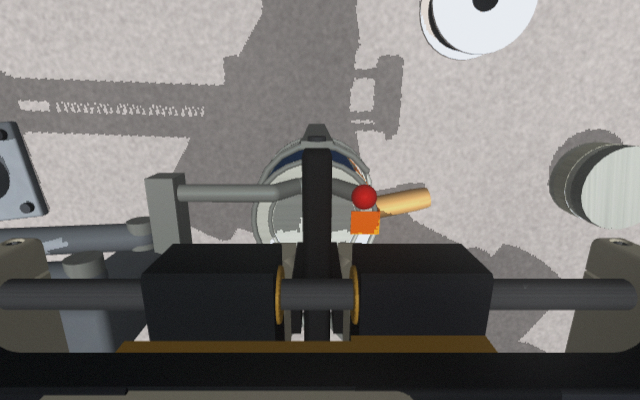

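Fully unloaded vertically; I overshot the sideways correction by about 1 mm. Easing back and holding still to settle.

```bash
python3 -m handwheel '[[0.01,0.05,0,0],[0.01,0.04,0,0],[0,0,0,0],[0,0,0,0]]'
python3 - <<'E'
from meas import *
w=cam('wrist'); W=pts(w); s=arm.get_state(); b=s['eef_pos']-[0,0,.170]
y=-.178; ex=np.array([np.cos(y),np.sin(y)]); ey=np.array([-np.sin(y),np.cos(y)])
i=w['image'].astype(int); m=(i[...,0]>120)&(i[...,1]<60)&(i[...,2]<60); v,u=np.nonzero(m); k=(abs(u-364)<20)&(abs(v-195)<25); u,v=u[k].mean(),v[k].mean()
t=onz(w,u,v,b[2]+.011); print(u,v,t,W[int(v),int(u)]); d=t[:2]-b[:2]; print('tip rel bar (want .038,-.021)',d@ex,d@ey, s['force'],s['eef_pos'])
E
```

```text
t: 33.95
eef_pos: [0.4471, 0.1932, 0.4087]
ee_rot: [3.141, -0.0, -0.18]
force: [2.5, 1.7, -0.1]
width: 0.0125
364.8313817330211 196.43559718969556 [0.4815 0.1671 0.2497] [0.4825 0.1677 0.2522]
tip rel bar (want .038,-.021) 0.038480846937016464 -0.019571936761944023 [ 1.699   2.6121 -0.5439] [0.4471 0.1932 0.4087]
```

Aligned within 1.5 mm, balanced and at rest. Holding a moment, then opening only halfway (the cross-bar is behind).

```bash
python3 -m handwheel '[[0,0,0,0],[0,0,0,0],[0,0,0,0],[0,0,0,0],[0,0,0,0],[0,0,0,0],[0,0,0,0],[0,0,0,0]]'; python3 -m handwheel '[[0,0,0,0],[0,0,0,0],[0,0,0,0],[0,0,0,0],[0,0,0,0],[0,0,0,0],[0,0,0,0],[0,0,0,0]]' 0.5 60
python3 - <<'E'
from meas import *
g=cam('side'); save(g,'s21',(290,80,410,230),5)
g=cam('wrist'); save(g,'w21')
E
```

```text
t: 34.8
eef_pos: [0.447, 0.1932, 0.4087]
ee_rot: [3.141, 0.0, -0.18]
force: [1.5, 0.9, -1.1]
width: 0.0127
t: 35.6
eef_pos: [0.447, 0.1933, 0.4087]
ee_rot: [3.142, 0.0, -0.18]
force: [-0.2, -0.1, 0.8]
width: 0.0436
```

View pics/s21.png

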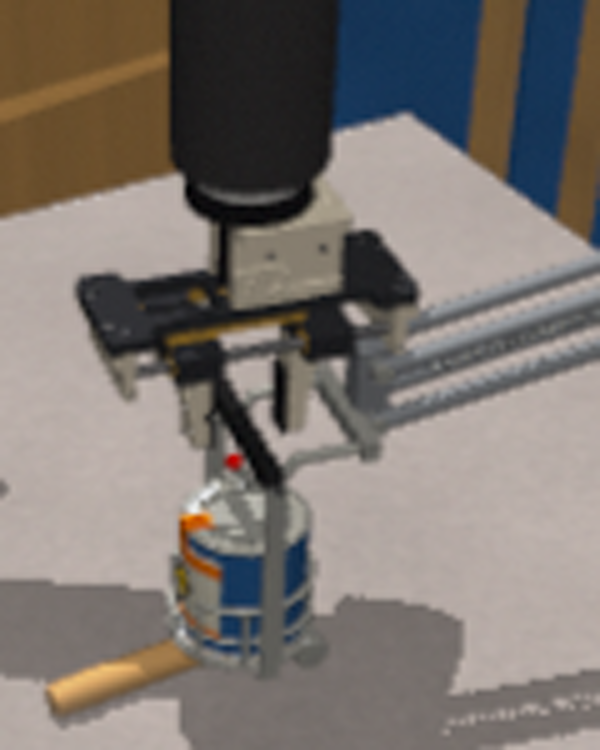

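View pics/w21.png

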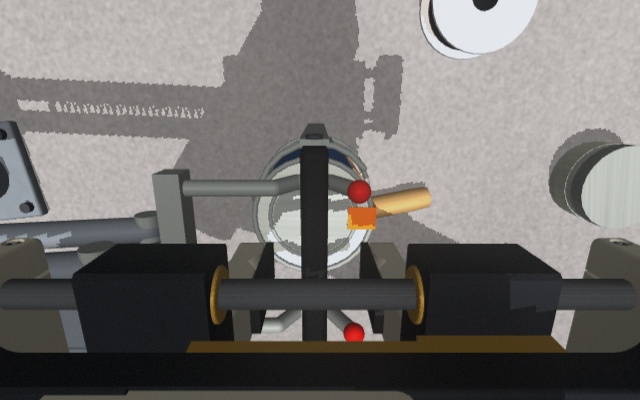

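The carrier hangs on both hooks. Withdrawing straight up, then back.

```bash
python3 -m handwheel '[[0,0,0.4,0],[0,0,1,0],[0,0,2,0],[0,0,3,0],[0,0,3,0],[0,0,3,0],[0,0,3,0],[-0.4,-2,1,0],[-0.4,-3,0,0],[-0.4,-3,0,0],[0,-3,0,0],[0,-3,0,0],[0,0,0,0],[0,0,0,0],[0,0,0,0],[0,0,0,0]]'
python3 - <<'E'
from meas import *
import pickle
g=cam('side'); save(g,'s22',(270,80,470,230),4); pickle.dump(g,open('s22.pkl','wb'))
f=cam('top'); save(f,'t22',(110,130,430,310),2.4); save(f,'t22b',(240,190,340,270),7); pickle.dump(f,open('t22.pkl','wb'))
s=arm.get_state(); print(s['t'],s['eef_pos'],s['force'])
E
```

```text
t: 37.3
eef_pos: [0.4351, 0.0538, 0.5727]
ee_rot: [3.142, 0.0, -0.179]
force: [0.6, 0.3, -0.6]
width: 0.0436
37.4 [0.4351 0.0539 0.5726] [-0.6552 -0.0491 -1.1103]
```

View pics/s22.png

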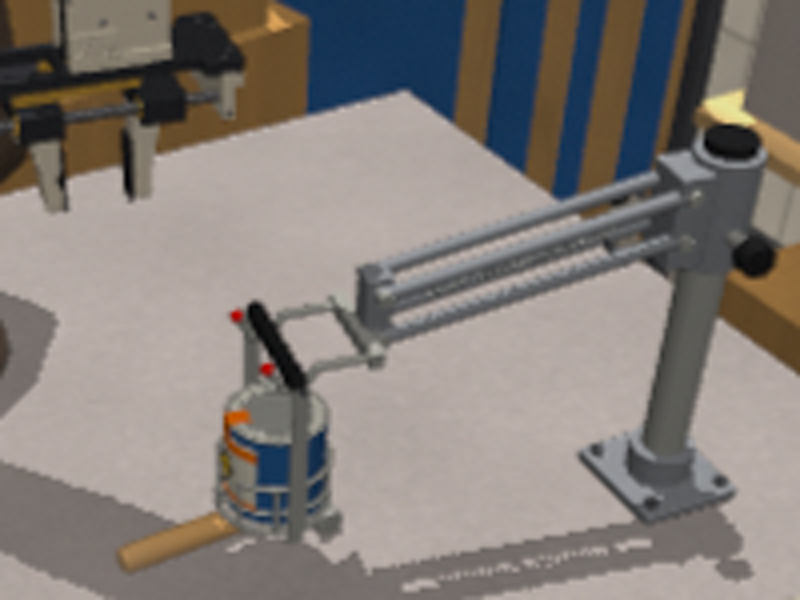

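View pics/t22b.png

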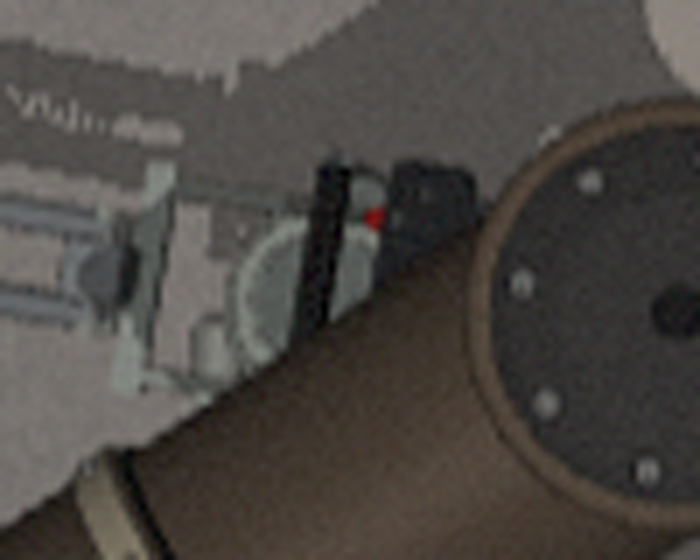

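```bash
python3 -m handwheel '[[0,-3,0,0],[-1,-4,0,0],[-1,-4,0,0],[-1,-4,0,0],[0,-4,0,0],[0,-4,0,0],[0,0,0,0],[0,0,0,0],[0,0,0,0]]'
python3 - <<'E'
from meas import *
import pickle
g=cam('side'); f=cam('top'); save(f,'t23b',(240,190,340,270),7); pickle.dump(f,open('t23.pkl','wb'))
for c in (g,f):
    W=pts(c); m=(abs(W[...,2]-.24)<.03)&(c['image'].max(-1)<75)&(np.hypot(W[...,0]-.447,W[...,1]-.193)<.075); P=W[m]; P=P[P[:,2]>np.median(P[:,2])-.02]
    ctr=P.mean(0); U,S,V=np.linalg.svd(P-ctr,full_matrices=False); s=(P-ctr)@V[0]; print('bar',len(P),ctr,V[0],s.min(),s.max())
    # seal
    i=cv2.cvtColor(c['image'],cv2.COLOR_RGB2HSV).astype(int); k=(i[...,0]>5)&(i[...,0]<22)&(i[...,1]>180)&(i[...,2]>100)&(abs(W[...,2]-(ctr[2]-.065))<.01)&(np.hypot(W[...,0]-.447,W[...,1]-.193)<.06)
    v,u=np.nonzero(k); 
    if len(u):
        p=onz(c,u.mean(),v.mean(),ctr[2]-.066); print('seal',len(u),(u.mean(),v.mean()),p)
    t=(W[...,2]>.2)&(W[...,2]<.35)&(c['image'][...,0].astype(int)-c['image'][...,1:].max(-1).astype(int)>60)&(np.hypot(W[...,0]-.447,W[...,1]-.18)<.06)
    n,l,st,cc=cv2.connectedComponentsWithStats(t.astype(np.uint8)); print([(cc[j].round(1),st[j,4],W[int(round(cc[j][1])),int(round(cc[j][0]))]) for j in range(1,n) if st[j,4]>3])
E
```

```text
t: 38.3
eef_pos: [0.4053, -0.1761, 0.5726]
ee_rot: [-3.141, 0.0, -0.179]
force: [0.2, -0.1, -0.9]
width: 0.0438
bar 140 [0.4568 0.202  0.2375] [ 0.9257 -0.3751 -0.0493] -0.057454377520314674 0.057824747430264424
seal 15 (np.float64(328.4), np.float64(183.93333333333334)) [0.446  0.1596 0.1715]
[(array([329. , 158.5]), np.int32(6), array([0.4077, 0.1818, 0.242 ])), (array([336.5, 172. ]), np.int32(8), array([0.4845, 0.1647, 0.2422]))]
bar 235 [0.4501 0.2024 0.238 ] [-0.9794  0.2019  0.0069] -0.057056722557462206 0.05499718733392498
seal 9 (np.float64(296.8888888888889), np.float64(235.0)) [0.4433 0.1652 0.172 ]
[(array([293.3, 220.9]), np.int32(9), array([0.4815, 0.1705, 0.2402])), (array([289., 248.]), np.int32(9), array([0.4072, 0.182 , 0.246 ]))]
```

View pics/t23b.png

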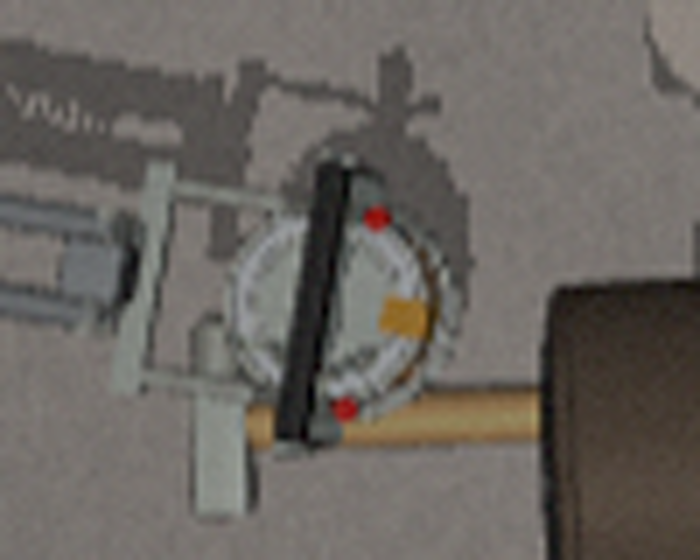

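Final checks:
- **Position:** the bar centre is about 5 mm from the seat, within the 15 mm limit.
- **Level:** the slope is about 0.01.
- **Arm sunk:** about 83 mm, or 0.32 rad.
- **Label:** about 3° off the front, facing away from the post.

Handing in.

```bash
python3 -c "
from station import arm
print(arm.job_done())"
```

```text
the job is handed in; nothing more can be done
None
```

The carrier is hanging on both hooks of the balancer arm with the tin upright and its label facing away from the post. I handed the job in at about 38 s; it reports no verdict.

**What I did**
1. I took the handle by its free end and drew the carrier out from under the shelf.
2. I set it on clear bench and turned the tin about 70° with three fingertip strokes on the front edge of the lid. The fingertip slid off the edge at the end of the first stroke, and the carrier crept about 3–4 mm on the bench.
3. I took the handle again by its middle and hung the carrier on the hooks. I held on for about 1.4 s after the arm had taken the weight, then let go and backed away.

**What the last checks showed**

| Check | Measured | Limit |
|---|---|---|
| Bar centre to seat | about 5 mm | 15 mm |
| Bar slope (level) | about 0.01 rad in the top view | 0.17 rad |
| Arm sunk | about 83 mm, or 0.32 rad | over 0.13 rad |
| Label off the carrier's front | about 3° | about 13° |

- **Gripper:** it is well clear, and the wrist force reads about zero.
- **Disagreement between views:** the side view gave the bar a slope of 0.05 rad and a yaw about 0.2 rad different from the top view. I relied on the top view, because the side view sees only part of the bar.
- **Not measured:** I did not re-measure the bystanders at the end. In the pictures they looked unmoved, and the wrist force never suggested contact with them.

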